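Lift the hot lid off the film warmer with the lid lifter

TASK

The lid of the film warmer is hot, so touch it only with the lid lifter: take the lifter from its holder, hook it under the middle of the lid's loop and lift the lid off level. Lower it gently into the ring of the lid rest until it sits fully home, bed it by bearing down on it with the lifter's two legs for about a second with a steady 10 N (never as much as 20 N), then unhook the lifter and hang it back in its holder. Leave the other things on the bench alone.

Things in the scene. Friction and masses are not known exactly. Their poses are not given: they have to be found in the camera images.
- lifter: Steel lid lifter with a black upright grip, 0.22 kg, hanging in the holder, axes parallel to the holder's. Origin: hook seat, centre of the foot's top face; z up, +x where the hook's mouth points (mm): foot x -16 to 13, 16 wide, 6 thick (z -6 to 0), lip 3 high on its tip (x 8 to 13); shank 8 (x) by 14 at x = -12, from foot up to the collar plate.
- lifter_grip (a point): Middle of the lifter's grip, 119 mm above its origin: an upright block 20 (x) by 26 (y) by 70 mm high. Right below it is the collar plate, 48 by 48 by 6 mm, underside 78 mm above the lifter's origin.
- lifter_legs (a point): Point midway between the undersides of the two steady legs, at lifter x = -12, z = -20 mm. The legs are 8 mm thick, at y = +-28, hanging from a cross arm 64 mm wide at foot height. They may rest on the lid: the hook's lip then passes 3 mm below the loop's bar. With the bar lying on the foot they hang 6 mm over the lid.
- lid: Round aluminium lid with a loop handle, 0.36 to 0.6 kg (varies), lying loose on the warmer, within 0.65 rad of yaw 0. Origin: centre of the flange's underside, z up. Flange 136 mm across, 6 thick, flat top. Below it a plug 117 across, 10 deep, lower edge chamfered.
- lid_loop (a point): Middle of the loop's top bar, 36 mm above the lid's origin: a round steel bar 8 mm thick, straight along the lid's y, its underside 26 mm above the lid's flat top, on two upright posts of the same bar at y = +-40 mm. Taken further than about 8 mm from its middle, the lid tips.
- warmer: Film warmer, a fixed grey drum 140 mm across and 60 high, open at the top, with a small black control box on its -x side. Origin: centre of its underside, on the bench. The mouth is 122 mm across; the lid's flange lies on the rim at z = 60 with its plug in the mouth.
- rest: Lid rest: fixed steel foot, 116 mm across, its column carrying an open ring, 140 outside, 122 inside, 14 high, centred over it. Origin: foot's underside centre, on the bench. Not measured: the ring's height (top 50 to 82 mm over the bench) and its spring: it sinks softly 3 to 8 mm, then meets a hard stop. Judge by force. Home: plug in the ring, flange on its top.
- holder: Lifter holder, a fixed grey bracket. Origin: centre of its base on the bench; base 110 by 100 by 10 mm, post at x = 42 to 54. Two level prongs run from the post to x = -38, open towards -x: each 12 wide, 20 apart inside, tops at z = 125, with an upstand 6 high, 4 thick on each free end.
- holder_seat (a point): Midpoint on the level of the prong tops, 125 mm above the holder's origin. The lifter hangs with its collar plate on the prongs, its shank between them and its origin 78 mm below this point. To free it, raise it over the upstands and draw it out along the holder's -x; hang it back the reverse way.
- tape_roll: Bystander: roll of clear splicing tape lying flat, 66 mm across, 22 high. Origin: centre of its underside.
- film_can: Bystander: flat steel film can, 128 mm across, 25 high. Origin: centre of its underside.
- bottle: Bystander: amber glass jar with a black cap, 44 mm across, 85 high. Origin: centre of its underside.
- loupe: Bystander: black magnifier, 40 mm across, 46 high. Origin: centre of its underside.

How it is judged:
By the outcome, as a careful person would: the job done as asked, in the order asked, and still so for the second after the job is handed in, with the robot touching nothing.
It also fails if it takes over 72 s, if anything falls off the work surface, if the arm or the gripper's body presses on something with over 40 N, if the wrist force passes 120 N, or if a joint passes its speed limit or range.

ROBOT

A 6-joint arm with a two-finger parallel gripper is mounted at the origin on the work surface. World frame = base frame: x ahead of the robot, y to its left, z up, the work surface at z = 0. Lengths are in m, angles in rad, forces in N, time in s.
With the tool pointing down it reaches from about 0.375 to 0.9 m from the base axis. Payload 3.1 kg.
Tool frame: the origin (TCP) lies on the centre line of the jaws, within the pads' length; the fingertips stand tips_ahead ahead of it and the grasp point (between the pads) lies 5 mm behind it (tips_ahead is the distance from the TCP to the fingertips, in m); x points along the fingers, y is the direction in which the jaws open and shut, and the axes are right-handed (so a half turn about x gives the same grasp; the last joint's range is limited). The gripper opens to 85 mm and grips with 20 to 120 N. Pads are 22 mm wide; open, the fingers measure 114 mm over their backs; the gripper's body (76 mm by 85 mm) begins 54 mm behind the grasp point. The pads swing forward as they close: fully open they stand 13 mm farther back than shut.
Start: joints at [0.978, 0.527, 1.433, -0, 1.181, -0.178], TCP at [0.252, 0.572, 0.245] pointing down, gripper open.
Joint ranges: [-3.08, 3.08], [-0.75, 2.2], [0.22, 2.44], [-1.43, 4.57], [0, 2.65], [-2.85, 2.85]. Speed limits (rad/s): [2.79, 2.79, 3.14, 3.14, 3.14, 3.14].

INTERFACE

Orientations are given as a unit quaternion [w, x, y, z].
In Python, from plant import observe, snapshot, hand_in, tips_ahead gives the robot as it stands.
- The arm moves only by the tool play_rows, never from a script. Its argument "targets" is a list of rows, each a list of 2 entries, a list of its own where there are three numbers: the shift along the world's x, y, z in units of 25 mm (1.0 is 25 mm), then the turn, a rotation vector about the world's x, y, z in units of 6 degrees (1.0 is 6 degrees). In form: [[[x, y, z], [rx, ry, rz]], ...]. A call has 1 to 12 rows; each row shifts and turns the pose as measured when the row begins; what a row does not reach is not made up. A row lasts 1/12 s, in which the tool goes at most 41.7 mm and 7.16 degrees, less where a joint would pass 70% of its speed; a pose out of reach is approached as far as the arm can. A call is refused whole if a number of a shift passes 1 or a number of a turn 1, either way. A call with a gripper value outside its range is refused whole. "grip" is the finger opening in mm, from 0 to 85.4, set as the call begins (left out, the last holds). The fingers move at their own pace and stop on an object; "grip_force" is the grip in N (left out, the last holds). Time passes only in rows, so rows that do not move let the fingers close. It gives the time, the measured TCP pose, the force and the opening at its end, in the units of the state.
- observe(): the state, without advancing time (a new reading comes with each control period).
- snapshot(name): name is "side" or "top" or "wrist"; returns a dict with "image" (400x640x3 uint8, red, green, blue), "fov_y" (degrees; the focal length in pixels is half the picture's height over the tangent of half this angle, whatever the lens; pixels are square), "cx", "cy" (the principal point, pixels), "rvec" (rotation vector, rad) and "tvec" (3), from world to camera coordinates, as OpenCV has them. Camera axes: x right, y down, z forward; pixel columns grow to the right and rows downward; lengths in m; the calibration is good to about 2 mm. A picture is of the moment at which its call begins. There is no depth.
- hand_in(): hands the job in, once; it reports no verdict.
The state is a dict: "t": time; "qpos": joint angles; "joint_vel": joint speeds; "effort": joint torques, N m; "tool_pos": TCP position; "eef_rot": TCP orientation; "contact_force": force on the tool from outside, world axes, zero at the start; "ft_torque": the same for the moment, N m; "gripper_width": opening from 0.0 (shut) to 1.0 (fully open).
Only numpy, scipy, OpenCV 4.12 (cv2) and the standard library are available. Lean on these libraries where they do the work, as an engineer would, in place of code of your own. Each camera call takes 0.05 s, during which the arm holds its last target.

## Working session

There is one attempt and no reset: what is moved stays moved. The work goes in short steps, Python scripts to look and compute and a tool call to move; the robot and the scene stay as the last step left them, time stands still between calls to the robot, and variables do not carry over. Pictures are saved under pics/ and viewed, and the job is handed in when it is done.

Besides the shell and the picture viewer there is one more tool, called by a JSON object that holds its "fn" and its "kwargs", one argument or row to a line. play_rows: Moves the arm, as the interface text tells. Its arguments: {"type":"object","properties":{"targets":{"type":"array"},"grip":{"type":"number"},"grip_force":{"type":"number"}},"required":["targets"]}

```bash
ls; mkdir -p pics
cat > h.py <<'E'
import numpy as np,cv2
from plant import observe,snapshot,hand_in,tips_ahead
def cam(s):
    f=200/np.tan(np.radians(s['fov_y'])/2)
    K=np.array([[f,0,s['cx']],[0,f,s['cy']],[0,0,1.]])
    R=cv2.Rodrigues(np.array(s['rvec'],float))[0]
    t=np.array(s['tvec'],float).ravel()
    return K,R,t
def ray(s,u,v):
    K,R,t=cam(s)
    d=R.T@np.linalg.inv(K)@np.array([u,v,1.]); return -R.T@t,d/np.linalg.norm(d)
def onz(s,u,v,z):
    c,d=ray(s,u,v); return c+d*(z-c[2])/d[2]
def proj(s,P):
    K,R,t=cam(s)
    p=(K@(R@np.atleast_2d(P).T+t[:,None])).T
    return p[:,:2]/p[:,2:]
def tri(s1,p1,s2,p2):
    A=[];b=[]
    M=np.zeros((3,3));v=np.zeros(3)
    for s,p in((s1,p1),(s2,p2)):
        c,d=ray(s,*p);Q=np.eye(3)-np.outer(d,d);M+=Q;v+=Q@c
    return np.linalg.solve(M,v)
def snap(name,fn):
    s=snapshot(name); cv2.imwrite('pics/'+fn+'.png',s['image'][:,:,::-1]); 
    import pickle; pickle.dump(s,open('pics/'+fn+'.pkl','wb')); return s
def load(fn):
    import pickle; return pickle.load(open('pics/'+fn+'.pkl','rb'))
E
python3 - <<'E'
from h import *
o=observe();print(o, tips_ahead if not callable(tips_ahead) else tips_ahead())
for n in('side','top','wrist'):
    s=snap(n,n+'0'); c,d=ray(s,320,200);print(n,s['fov_y'],s['cx'],s['cy'],c,d)
E
```

```text
pics
{'t': 0.0, 'qpos': array([ 9.77497911e-01,  5.28509157e-01,  1.43389786e+00, -6.93295470e-07,
        1.18138828e+00, -1.78492475e-01]), 'joint_vel': array([ 8.96838535e-04, -5.87281348e-05, -3.17959754e-04, -4.09417667e-04,
       -2.53277906e-04, -2.03388595e-03]), 'effort': array([-6.93873972e-05, -4.42359674e+01, -1.78025115e+01, -1.67334751e-04,
        8.23192036e-03, -2.40115170e-06]), 'tool_pos': array([0.25146421, 0.57143581, 0.24430858]), 'eef_rot': array([ 0.69165947,  0.14488513,  0.69224527, -0.14632827]), 'contact_force': array([-0.57591065,  0.29077452, -0.42854157]), 'ft_torque': array([0.00447279, 0.0150315 , 0.07531487]), 'gripper_width': 0.999075308369863} 0.014
side 42.538193187013704 316.0236041775613 199.67233186243982 [-0.04551597 -0.65431224  0.94414862] [ 0.50242581  0.5372644  -0.67743285]
top 53.279634801824606 316.2767205373381 199.18705811936354 [0.39263797 0.0014288  1.08457935] [ 0.19596763  0.00709413 -0.9805847 ]
wrist 61.139446315098404 325.8148564183358 203.8375545537344 [0.17810306 0.60407391 0.37316689] [ 0.27156395 -0.14082191 -0.95206208]
```

View pics/side0.png

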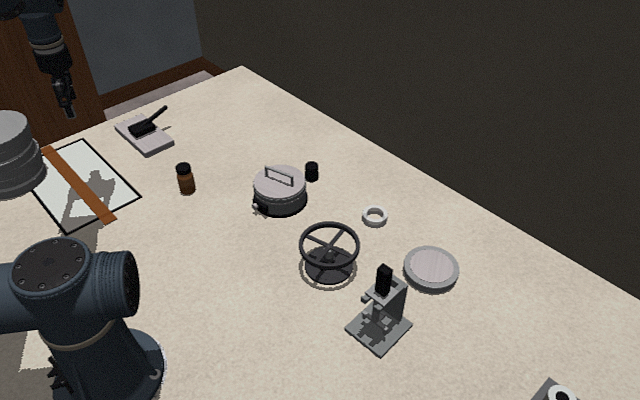

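View pics/top0.png

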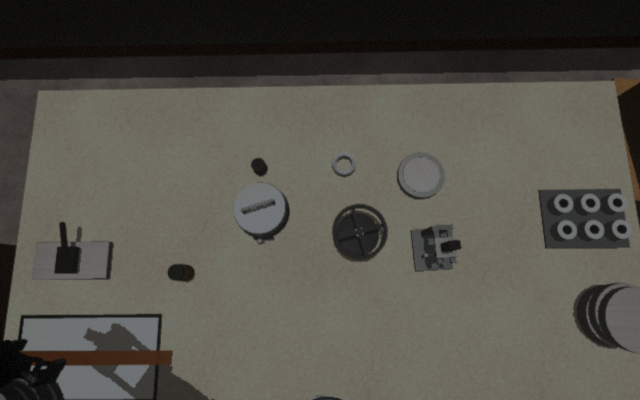

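View pics/wrist0.png

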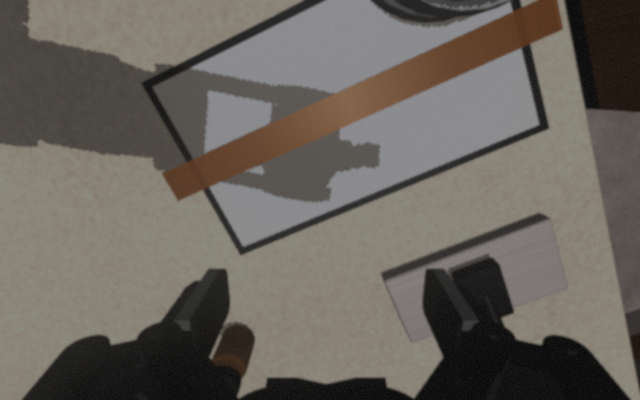

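Side: the lid on the warmer is at about (279,185), the rest ring at (329,246), the lifter's grip at (384,280) and the holder at (380,330). The top view shows the same: lid (260,208), ring (359,232), holder (435,248). I'll enlarge these areas.

Run:
```python
from h import *
s=load('side0')['image'][:,:,::-1];t=load('top0')['image'][:,:,::-1]
def z(im,x,y,w,h,k,fn): cv2.imwrite('pics/'+fn+'.png',cv2.convertScaleAbs(cv2.resize(im[y:y+h,x:x+w],None,fx=k,fy=k,interpolation=cv2.INTER_CUBIC),alpha=1.6))
z(s,335,250,90,110,5,'c1');z(t,400,215,70,65,8,'c2')
z(s,235,150,130,140,4,'c3');z(t,220,170,175,100,4,'c4')
```

```text
(no output)
```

View pics/c1.png

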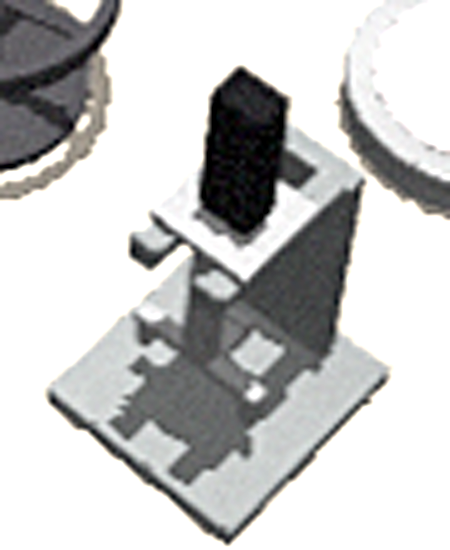

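View pics/c2.png

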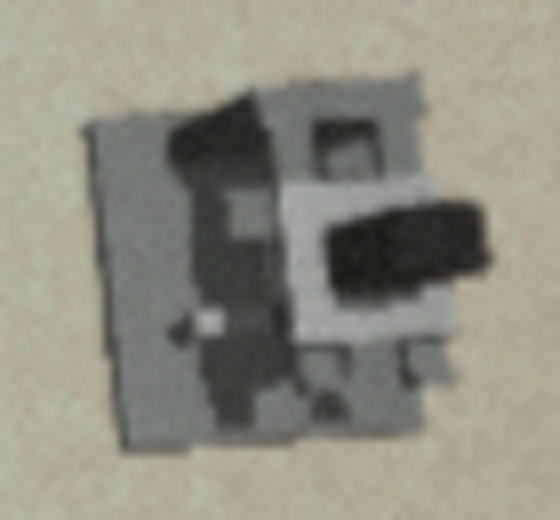

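View pics/c3.png

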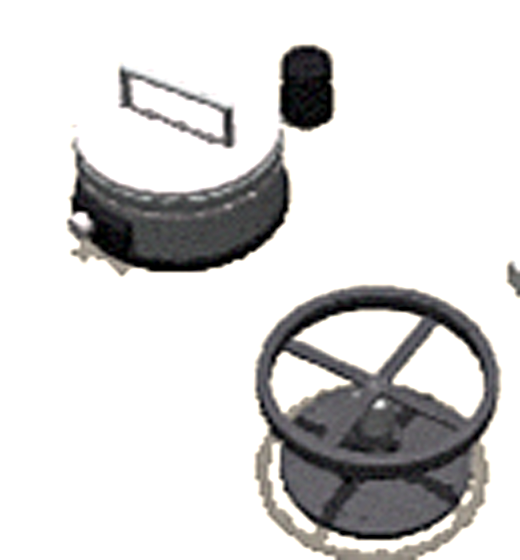

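View pics/c4.png

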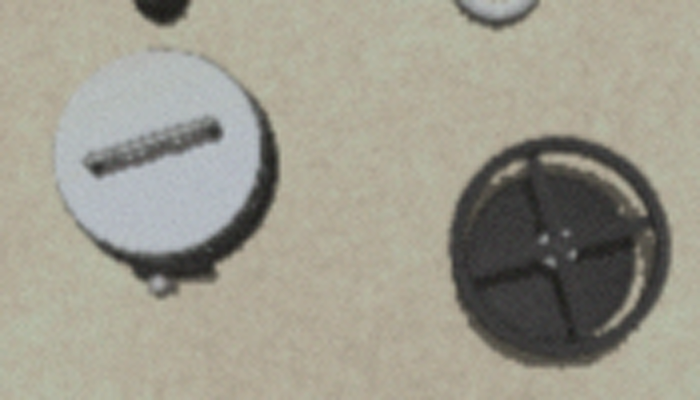

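```bash
cat > m1.py <<'E'
from h import *
from scipy.optimize import least_squares
def fitc(P,r=None):
    if r is None:
        f=lambda q:np.hypot(P[:,0]-q[0],P[:,1]-q[1])-q[2]; x0=[*P[:,:2].mean(0),.06]
    else:
        f=lambda q:np.hypot(P[:,0]-q[0],P[:,1]-q[1])-r; x0=[*P[:,:2].mean(0)]
    R=least_squares(f,x0,loss='soft_l1',f_scale=.0015);return R.x,np.sqrt(np.mean(f(R.x)**2))
def conts(mask):
    return [c for c in cv2.findContours(mask,cv2.RETR_CCOMP,cv2.CHAIN_APPROX_NONE)[0] if cv2.contourArea(c)>150]
def blob(s,lo,hi,box):
    g=cv2.cvtColor(s['image'],cv2.COLOR_RGB2GRAY);x0,y0,x1,y1=box
    m=np.zeros_like(g);m[y0:y1,x0:x1]=((g[y0:y1,x0:x1]>=lo)&(g[y0:y1,x0:x1]<=hi)).astype(np.uint8)*255
    return m
if __name__=='__main__':
    t=load('top0');s=load('side0')
    for nm,c in(('top',t),('side',s)):
        im=c['image']
        pts={'top':dict(lid=(245,195),bench=(300,260),ring=(359,208),hold=(418,240)),'side':dict(lid=(265,190),bench=(230,230),ring=(329,226),hold=(360,328))}[nm]
        for k,(u,v) in pts.items(): print(nm,k,im[v,u])
E
python3 m1.py
python3 - <<'E'
from h import *
from scipy.spatial.transform import Rotation as R
q=observe()['eef_rot'];print(R.from_quat(np.r_[q[1:],q[0]]).as_matrix().round(3))
E
```

```text
top lid [113 115 114]
top bench [109 103  93]
top ring [78 75 69]
top hold [71 74 72]
side lid [181 172 174]
side bench [208 199 183]
side ring [ 9  6 11]
side hold [136 138 136]
[[-0.001  0.403  0.915]
 [-0.001  0.915 -0.403]
 [-1.    -0.002 -0.   ]]
```

```bash
cat > m2.py <<'E'
from m1 import *
t=load('top0');s=load('side0')
def warm(c): 
    i=cv2.GaussianBlur(c['image'],(3,3),0).astype(int); return i[:,:,0]-i[:,:,2], i.sum(2)/3
def big(m): 
    cs=cv2.findContours(m.astype(np.uint8),cv2.RETR_CCOMP,cv2.CHAIN_APPROX_NONE)[0]
    return max(cs,key=cv2.contourArea)[:,0,:]
def box(m,x0,y0,x1,y1):
    o=np.zeros_like(m);o[y0:y1,x0:x1]=m[y0:y1,x0:x1];return o
for nm,c,b,b2 in(('top',t,(225,175,295,245),(325,195,395,270)),('side',s,(245,150,315,220),(290,215,368,290))):
    w,g=warm(c)
    thr=85 if nm=='top' else 115
    m=box((w<10)&(g>thr),*b); P=big(cv2.morphologyEx(m.astype(np.uint8),cv2.MORPH_CLOSE,np.ones((5,5))))
    W=np.array([onz(c,u,v,.066) for u,v in P]); print(nm,'lid',fitc(W),len(P))
    # ring outer: dark
    m=box((g<(60 if nm=='top' else 70)),*b2);P=big(m)
    for z in (.05,.06,.07,.08):
        W=np.array([onz(c,u,v,z) for u,v in P]); print(nm,'ring',z,*fitc(W))
    vis=c['image'][:,:,::-1].copy(); cv2.drawContours(vis,[P],-1,(0,0,255),1); cv2.imwrite(f'pics/r_{nm}.png',cv2.resize(vis[b2[1]-10:b2[3]+10,b2[0]-10:b2[2]+10],None,fx=5,fy=5,interpolation=0))
E
python3 m2.py
```

```text
top lid (array([0.57971932, 0.16966185, 0.06752677]), np.float64(0.002034450475143229)) 155
top ring 0.05 [ 0.51362876 -0.09172309  0.07130052] 0.0018714687713536756
top ring 0.06 [ 0.51245839 -0.09082256  0.0706113 ] 0.0018533535507363951
top ring 0.07 [ 0.51128803 -0.08992204  0.06992208] 0.0018352387759944242
top ring 0.08 [ 0.51011768 -0.08902152  0.06923286] 0.0018171244196694125
side lid (array([0.57798811, 0.17047734, 0.06546123]), np.float64(0.0019863029709646985)) 125
side ring 0.05 [ 0.51652831 -0.08374652  0.08328068] 0.011618119679027945
side ring 0.06 [ 0.51023723 -0.09013261  0.08234893] 0.011487435840789305
side ring 0.07 [ 0.50394587 -0.09651877  0.08141724] 0.011356740825161972
side ring 0.08 [ 0.49765541 -0.10290417  0.08048505] 0.01122608068752792
```

View pics/r_top.png

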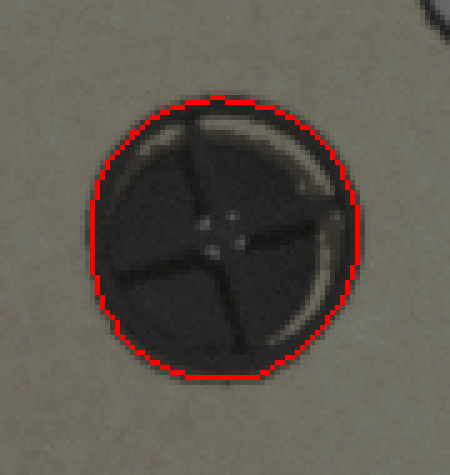

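View pics/r_side.png

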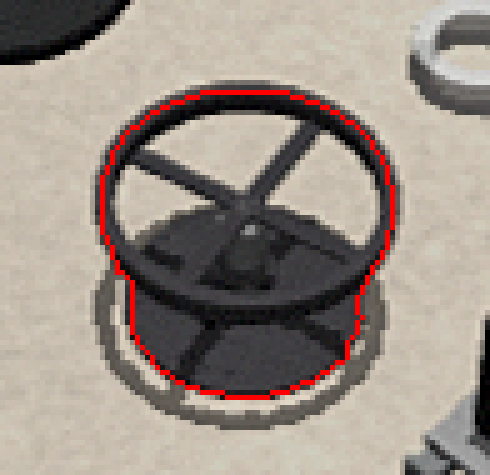

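```bash
cat > m3.py <<'E'
from m2 import *
print('----')
def ringfit(c,nm,b2,vmax,f,r=.07):
    w,g=warm(c);P=big(box((g<f),*b2));P=P[P[:,1]<vmax]
    for z in (.05,.055,.06,.065,.07,.075,.08):
        W=np.array([onz(c,u,v,z) for u,v in P]);a,e=fitc(W,r);b,e2=fitc(W); print(nm,z,a.round(4),round(e,5),b.round(4))
ringfit(t,'top',(325,195,395,270),235,75)
ringfit(s,'side',(290,215,368,290),248,100)
# holder base corners / grip blobs
for nm,c,b in(('top',t,(400,215,470,280)),('side',s,(340,250,418,360))):
    w,g=warm(c); m=box(g<(30 if nm=='top' else 40),*b)
    n,l,st,ce=cv2.connectedComponentsWithStats(m.astype(np.uint8))
    for i in range(1,n):
        if st[i,4]>20: print(nm,st[i],ce[i])
E
python3 m3.py | sed -n '/----/,$p'
python3 - <<'E'
from h import *
for n,b in (('top0',(405,220,65,62)),('side0',(340,255,80,105))):
    s=load(n);x,y,w,h=b;im=s['image'][y:y+h,x:x+w,::-1];k=9 if n=='top0' else 5.7
    im=cv2.convertScaleAbs(cv2.resize(im,None,fx=k,fy=k,interpolation=cv2.INTER_CUBIC),alpha=1.5)
    for i in range(0,w,10): cv2.putText(im,str(x+i),(int(i*k),10),0,.35,(0,0,255));cv2.line(im,(int((i+.5)*k),12),(int((i+.5)*k),20),(0,0,255))
    for i in range(0,h,10): cv2.putText(im,str(y+i),(0,int((i+.5)*k)),0,.35,(0,0,255));
    cv2.imwrite('pics/g_'+n+'.png',im)
E
```

```text
----
top 0.05 [ 0.5177 -0.0929] 0.00098 [ 0.516  -0.0929  0.0713]
top 0.055 [ 0.5167 -0.0924] 0.00085 [ 0.5155 -0.0924  0.071 ]
top 0.06 [ 0.5157 -0.092 ] 0.00075 [ 0.5149 -0.092   0.0707]
top 0.065 [ 0.5146 -0.0915] 0.00068 [ 0.5143 -0.0915  0.0703]
top 0.07 [ 0.5136 -0.091 ] 0.00066 [ 0.5137 -0.091   0.07  ]
top 0.075 [ 0.5126 -0.0906] 0.00069 [ 0.5131 -0.0906  0.0696]
top 0.08 [ 0.5116 -0.0901] 0.00076 [ 0.5125 -0.0901  0.0693]
side 0.05 [ 0.531  -0.0685] 0.00083 [ 0.5309 -0.0685  0.0701]
side 0.055 [ 0.5275 -0.0721] 0.00085 [ 0.5277 -0.0718  0.0697]
side 0.06 [ 0.5239 -0.0758] 0.00092 [ 0.5245 -0.0751  0.0693]
side 0.065 [ 0.5204 -0.0794] 0.00102 [ 0.5213 -0.0784  0.0689]
side 0.07 [ 0.5169 -0.083 ] 0.00116 [ 0.518  -0.0816  0.0685]
side 0.075 [ 0.5134 -0.0867] 0.00131 [ 0.5148 -0.0849  0.0681]
side 0.08 [ 0.5098 -0.0903] 0.00147 [ 0.5116 -0.0882  0.0677]
top [422 229  11   6  48] [427.02083333 232.0625    ]
top [442 242  17   9 128] [449.671875 245.796875]
side [340 256  16  20  77] [345.84415584 266.46753247]
side [375 264  18  33 401] [383.39650873 280.22194514]
```

View pics/g_top0.png

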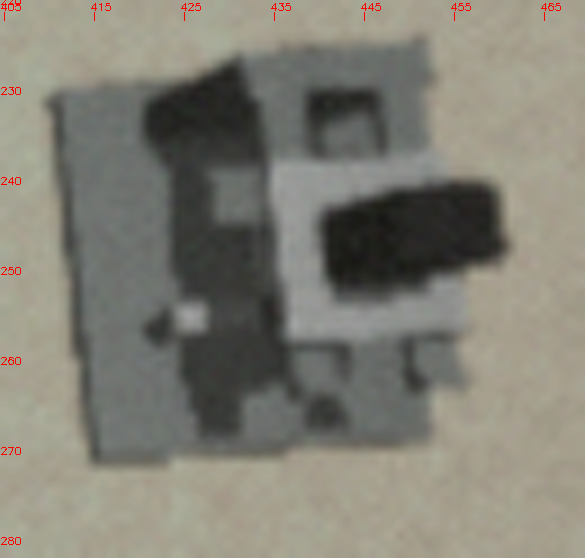

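View pics/g_side0.png

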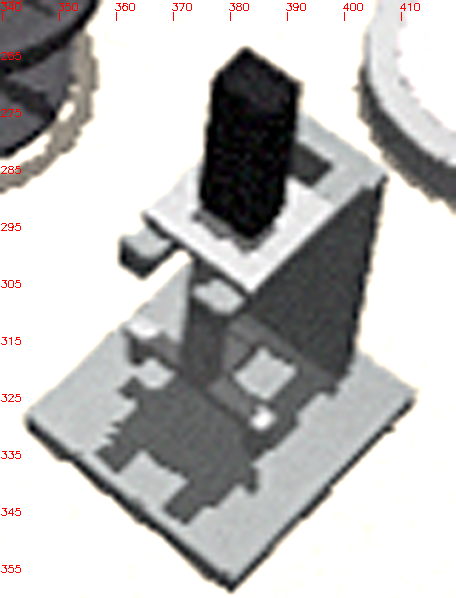

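Run:
```python
from h import *
t=load('top0');s=load('side0')
T=lambda a,b:(405+a/9-.5,220+b/9-.5); S=lambda a,b:(340+a/5.7-.5,255+b/5.7-.5)
def pr(n,P): print(n,np.array(P)[:,:2].round(4).tolist())
b=[onz(s,*S(*p),.01) for p in((28,420),(232,578),(412,397))];pr('base side L B R',b); m=(b[0]+b[2])/2;d=b[1]-b[0];print('centre',m,'len',[np.linalg.norm(b[1]-b[0]),np.linalg.norm(b[1]-b[2])],b[1]-b[0],b[2]-b[1])
b=[onz(t,*T(*p),.01) for p in((52,98),(95,455),(430,438))];pr('base top UL LL LR',b);print('centre',(b[0]+b[2])/2,[np.linalg.norm(b[1]-b[0]),np.linalg.norm(b[1]-b[2])],b[0]-b[1],b[2]-b[1])
b=[onz(s,*S(*p),.131) for p in((143,213),(250,293),(340,210))];pr('collar side',b);print(np.linalg.norm(b[1]-b[0]),b[1]-b[0])
b=[onz(t,*T(*p),.131) for p in((270,160),(288,340),(466,330),(440,150))];pr('collar top UL LL LR',b);print((b[0]+b[2])/2,b[0]-b[1])
b=[onz(s,*S(*p),.201) for p in((213,78),(265,100),(299,82),(245,48))];pr('gript side',b);print(np.mean(b,0))
b=[onz(t,*T(*p),.201) for p in((455,185),(497,182),(507,258),(465,265))];pr('gript top',b);print(np.mean(b,0))
```

```text
base side L B R [[0.4125, -0.2406], [0.4194, -0.3356], [0.5244, -0.3308]]
centre [ 0.46842053 -0.28570695  0.01      ] len [np.float64(0.09527852087301986), np.float64(0.10507822395133062)] [ 0.00693488 -0.09502581  0.        ] [0.10496999 0.00476802 0.        ]
base top UL LL LR [[0.5208, -0.2332], [0.4154, -0.2399], [0.4194, -0.3381]]
centre [ 0.4700661  -0.28564394  0.01      ] [np.float64(0.10558109550740763), np.float64(0.0982293454764765)] [0.10536653 0.00672772 0.        ] [ 3.98110074e-03 -9.81486380e-02 -2.22044605e-16]
collar side [[0.4404, -0.2627], [0.4425, -0.3098], [0.4909, -0.3078]]
0.047156338173461765 [ 0.00209841 -0.04710963  0.        ]
collar top UL LL LR [[0.4892, -0.2633], [0.442, -0.2648], [0.4441, -0.3113], [0.4914, -0.3082]]
[ 0.46667467 -0.28732272  0.131     ] [0.04721228 0.00150783 0.        ]
gript side [[0.4552, -0.2744], [0.4607, -0.2921], [0.4745, -0.2947], [0.4724, -0.273]]
[ 0.46570059 -0.28355347  0.201     ]
gript top [[0.4755, -0.2885], [0.4761, -0.2987], [0.4576, -0.2997], [0.456, -0.2894]]
[ 0.46632962 -0.29405382  0.201     ]
```

{"fn": "play_rows", "kwargs": {
  "targets": [
    [[0.25, -1, 0.15], [0, 0, 0.3]],
    [[0.25, -1, 0.15], [0, 0, 0.3]],
    [[0.25, -1, 0.15], [0, 0, 0.3]],
    [[0.25, -1, 0.15], [0, 0, 0.3]],
    [[0.25, -1, 0.15], [0, 0, 0.3]],
    [[0.25, -1, 0.15], [0, 0, 0.3]],
    [[0.25, -1, 0.15], [0, 0, 0.3]],
    [[0.25, -1, 0.15], [0, 0, 0.3]],
    [[0.25, -1, 0.15], [0, 0, 0.3]],
    [[0.25, -1, 0.15], [0, 0, 0.3]],
    [[0.25, -1, 0.15], [0, 0, 0.3]],
    [[0.25, -1, 0.15], [0, 0, 0.3]]
  ]
}}

```text
t: 1.15
tool_pos: [0.3241, 0.2616, 0.2865]
eef_rot: [0.705, 0.002, 0.709, -0.005]
contact_force: [-0.1, -0.0, -0.4]
gripper_width: 0.998
```

{"fn": "play_rows", "kwargs": {
  "targets": [
    [[0.3, -1, 0.1], [0, 0, 0.1]],
    [[0.3, -1, 0.1], [0, 0, 0.1]],
    [[0.3, -1, 0.1], [0, 0, 0.1]],
    [[0.1, -0.5, 0], [0, 0, 0]],
    [[0, 0, 0], [0, 0, 0]]
  ]
}}

```text
t: 1.57
tool_pos: [0.3498, 0.1663, 0.295]
eef_rot: [0.706, -0.01, 0.708, 0.005]
contact_force: [0.1, -0.7, -0.5]
gripper_width: 0.998
```

Run:
```python
from h import *
s=snap('wrist','w1');o=observe();print(o['tool_pos'],o['eef_rot'],ray(s,320,200))
```

```text
[0.34973897 0.16710552 0.29500602] [ 0.70591451 -0.00965696  0.70821317  0.00505569] (array([0.26983291, 0.1651936 , 0.42396266]), array([ 0.30269204, -0.01843022, -0.9529102 ]))
```

View pics/w1.png

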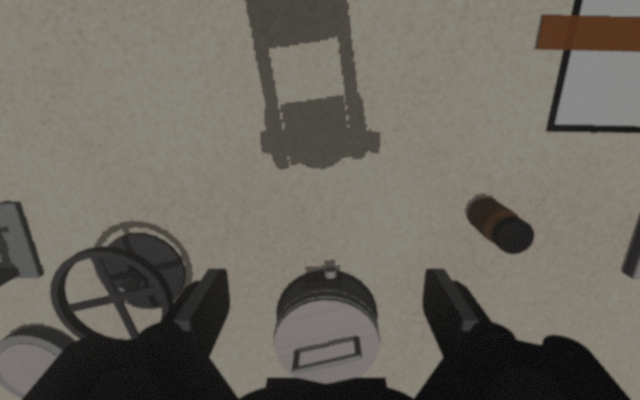

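```bash
cat >> h.py <<'E'
def zoom(n,x,y,w,h,k,a=1.6,out=None):
    s=load(n);im=s['image'][y:y+h,x:x+w,::-1]
    im=cv2.convertScaleAbs(cv2.resize(im,None,fx=k,fy=k,interpolation=cv2.INTER_CUBIC),alpha=a)
    for i in range(0,w,10): cv2.putText(im,str(x+i),(int(i*k),10),0,.35,(0,0,255));cv2.line(im,(int((i+.5)*k),12),(int((i+.5)*k),20),(0,0,255))
    for i in range(0,h,10): cv2.putText(im,str(y+i),(0,int((i+.5)*k)),0,.35,(0,0,255))
    cv2.imwrite('pics/'+(out or 'z_'+n)+'.png',im)
E
python3 -c "
from h import *
zoom('w1',265,280,125,110,6.2); zoom('top0',230,178,62,65,9,out='z_lt'); zoom('side0',248,155,65,65,9,1.3,out='z_ls')"
```

```text
(no output)
```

View pics/z_w1.png

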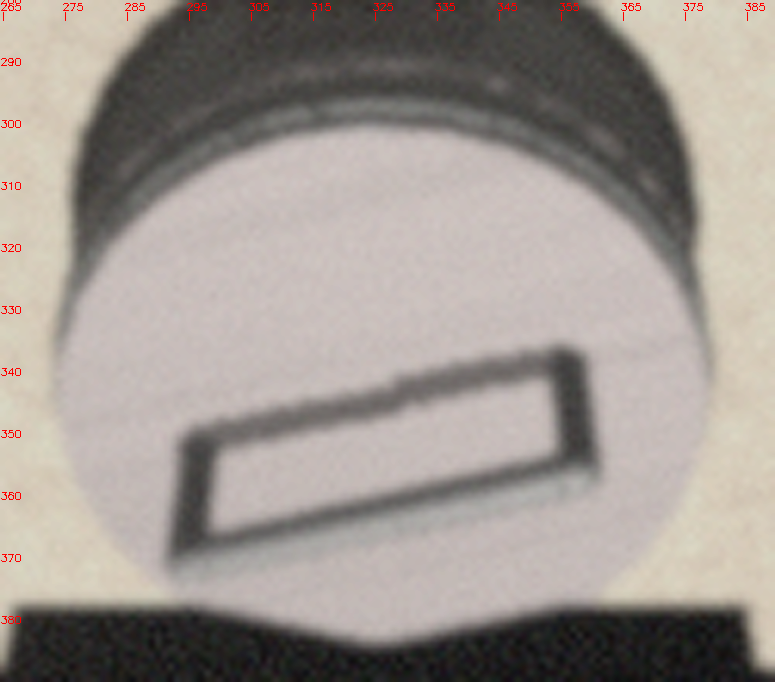

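View pics/z_lt.png

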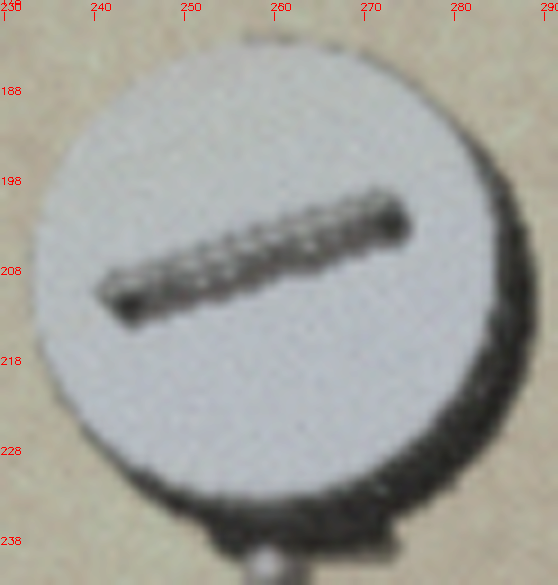

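View pics/z_ls.png

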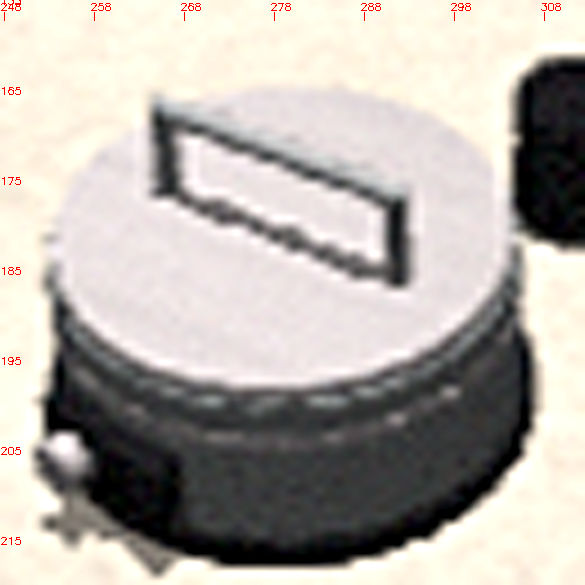

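Run:
```python
from h import *
w=load('w1');t=load('top0');s=load('side0')
W=lambda a,b:(265+a/6.2-.5,280+b/6.2-.5);T=lambda a,b:(230+a/9-.5,178+b/9-.5);S=lambda a,b:(248+a/9-.5,155+b/9-.5)
for n,c,p,q in(('w',w,W(172,553),W(598,465)),('t',t,T(102,287),T(400,202)),('s',s,S(153,108),S(408,196))):
    A=onz(c,*p,.096);B=onz(c,*q,.096);d=A-B if A[1]>B[1] else B-A
    print(n,(A+B)/2,'len',np.linalg.norm(d),'yaw',np.arctan2(-d[0],d[1]))
# lid circle from wrist
from m1 import fitc
im=cv2.GaussianBlur(w['image'],(3,3),0).astype(int);g=im.sum(2)/3;m=((im[:,:,0]-im[:,:,2]<13)&(g>100))
x=np.zeros(m.shape,np.uint8);x[290:377,265:390]=m[290:377,265:390];x=cv2.morphologyEx(x,cv2.MORPH_CLOSE,np.ones((15,15)))
P=max(cv2.findContours(x,cv2.RETR_EXTERNAL,cv2.CHAIN_APPROX_NONE)[0],key=cv2.contourArea)[:,0];P=P[(P[:,1]<365)]
print(fitc(np.array([onz(w,u,v,.066) for u,v in P])),len(P))
```

```text
w [0.5781984  0.16930821 0.096     ] len 0.08562541624052429 yaw 0.2776943233966503
t [0.58020506 0.16704126 0.096     ] len 0.0867023770536614 yaw 0.27164568065330663
s [0.57965423 0.17201528 0.096     ] len 0.08574419118212136 yaw 0.33679678921739753
(array([0.58088455, 0.1698334 , 0.06807619]), np.float64(0.004261132153334245)) 205
```

{"fn": "play_rows", "kwargs": {
  "targets": [
    [[0.25, -1, 0], [0, 0, 0.02]],
    [[0.25, -1, 0], [0, 0, 0.02]],
    [[0.25, -1, 0], [0, 0, 0.02]],
    [[0.25, -1, 0], [0, 0, 0.02]],
    [[0.25, -1, 0], [0, 0, 0.02]],
    [[0.25, -1, 0], [0, 0, 0.02]],
    [[0.25, -1, 0], [0, 0, 0.02]],
    [[0.25, -1, 0], [0, 0, 0.02]],
    [[0.25, -1, 0], [0, 0, 0.02]],
    [[0.25, -1, 0], [0, 0, 0.02]],
    [[0.25, -1, 0], [0, 0, 0.02]]
  ]
}}

```text
t: 2.53
tool_pos: [0.4183, -0.105, 0.2938]
eef_rot: [0.705, -0.022, 0.708, 0.024]
contact_force: [0.2, -0.1, 0.3]
gripper_width: 1.001
```

Run:
```python
from h import *
s=snap('wrist','w2');o=observe();print(o['tool_pos'],o['eef_rot'],ray(s,320,200))
```

```text
[ 0.42096841 -0.10974176  0.29417967] [ 0.7062188  -0.02287303  0.70730211  0.02134402] (array([ 0.33867024, -0.11094638,  0.42290029]), array([ 0.30139165,  0.00457939, -0.95348944]))
```

View pics/w2.png

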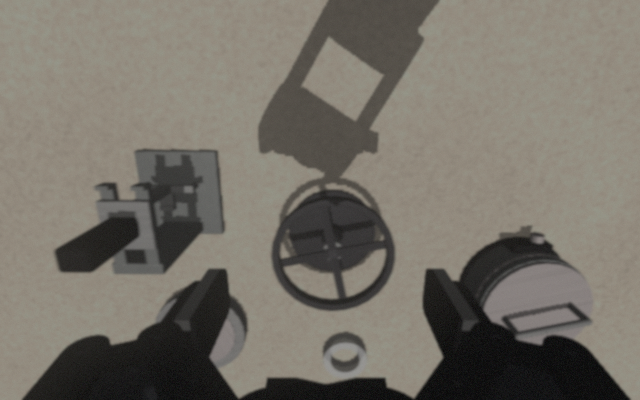

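Run:
```python
from h import *
from m1 import fitc
w=load('w2');im=cv2.GaussianBlur(w['image'],(3,3),0).astype(int);g=im.sum(2)/3
print(g[250,300:345:5],g[215,250:300:5],g[295:320:2,334])
m=np.zeros(g.shape,np.uint8);m[180:312,268:402]=(g<68)[180:312,268:402]
P=max(cv2.findContours(m,cv2.RETR_EXTERNAL,cv2.CHAIN_APPROX_NONE)[0],key=cv2.contourArea)[:,0];P=P[P[:,1]>250]
for z in(.055,.06,.065,.07,.075,.08,.085):
    W=np.array([onz(w,u,v,z) for u,v in P]);a,e=fitc(W,.07);b,_=fitc(W);print(z,a.round(4),round(e,5),b.round(4))
t=load('top0')
```

```text
[55.66666667 55.66666667 54.         54.66666667 51.33333333 58.
 58.         58.66666667 53.66666667] [136.         138.33333333 137.33333333 138.33333333 138.33333333
 139.          96.          78.33333333  56.          60.33333333] [136.33333333 125.66666667  76.          41.          40.
  51.          57.66666667  70.66666667 115.66666667 135.33333333
 134.66666667 135.33333333 137.        ]
0.055 [ 0.5287 -0.0891] 0.00081 [ 0.5271 -0.0893  0.0713]
0.06 [ 0.5249 -0.0895] 0.00041 [ 0.5245 -0.0896  0.0704]
0.065 [ 0.5212 -0.0899] 0.00048 [ 0.5219 -0.0899  0.0694]
0.07 [ 0.5174 -0.0903] 0.00089 [ 0.5194 -0.0902  0.0684]
0.075 [ 0.5137 -0.0906] 0.00135 [ 0.5168 -0.0904  0.0675]
0.08 [ 0.51  -0.091] 0.00181 [ 0.5143 -0.0907  0.0665]
0.085 [ 0.5063 -0.0913] 0.00227 [ 0.5117 -0.091   0.0655]
```

```bash
python3 -c "
from h import *
zoom('w2',50,140,185,145,4.2)"
```

```text
(no output)
```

View pics/z_w2.png

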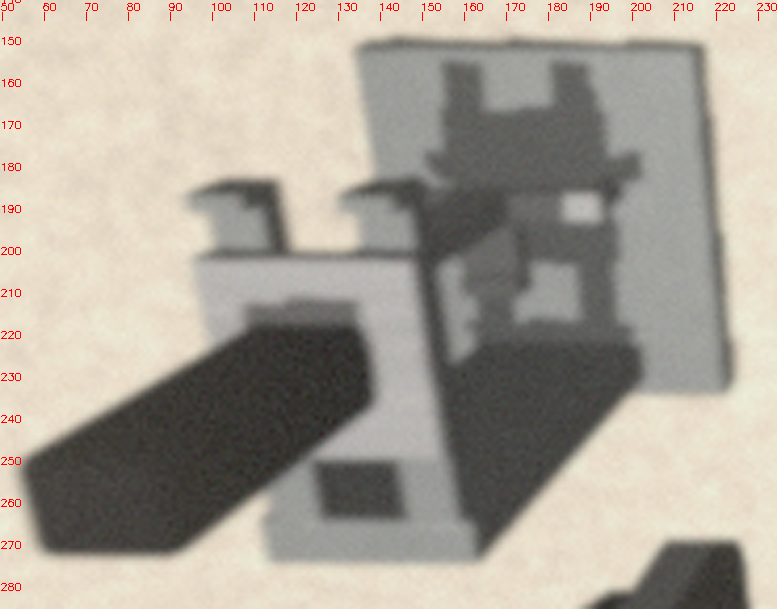

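{"fn": "play_rows", "kwargs": {
  "targets": [
    [[0.3, -1, -0.1], [0, 0, -0.02]],
    [[0.3, -1, -0.1], [0, 0, 0]],
    [[0.3, -1, -0.1], [0, 0, 0]],
    [[0.3, -1, -0.1], [0, 0, 0]],
    [[0.3, -1, -0.1], [0, 0, 0]],
    [[0.2, -1, -0.1], [0, 0, 0]],
    [[0.1, -0.7, 0], [0, 0, 0]],
    [[0, 0, 0], [0, 0, 0]],
    [[0, 0, 0], [0, 0, 0]]
  ]
}}

```text
t: 3.33
tool_pos: [0.4727, -0.2761, 0.2749]
eef_rot: [0.706, -0.021, 0.708, 0.026]
contact_force: [0.2, 0.9, -0.9]
gripper_width: 1.004
```

```bash
cat >> h.py <<'E'
from scipy.spatial.transform import Rotation as Ro
def st():
    o=observe();q=o['eef_rot'];M=Ro.from_quat(np.r_[q[1:],q[0]]).as_matrix()
    # desired: x down, y = (-sin,cos,0)
    yaw=np.arctan2(-M[0,1],M[1,1]); 
    print('t',round(o['t'],2),'pos',(o['tool_pos']*1000).round(1),'yaw',yaw.round(4),'tilt(xaxis)',M[:2,0].round(4),'ytilt',M[2,1].round(4),'F',o['contact_force'].round(2),'T',o['ft_torque'].round(2),'w',round(float(o['gripper_width']),3)); return o
E
python3 - <<'E'
from h import *
s=snap('wrist','w3');st();print(ray(s,320,200))
E
```

```text
t 3.38 pos [ 472.7 -275.9  275. ] yaw 0.0671 tilt(xaxis) [-0.0025  0.0053] ytilt 0.0054 F [ 0.58 -0.01 -0.25] T [0.02 0.01 0.04] w 0.999
(array([ 0.39281094, -0.28257926,  0.40381453]), array([ 0.30335279,  0.00784915, -0.95284599]))
```

View pics/w3.png

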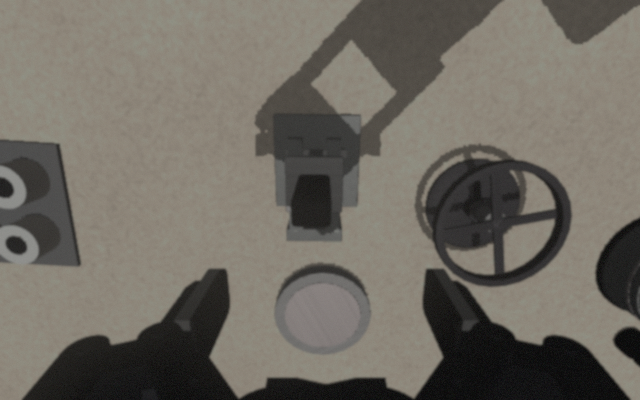

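```bash
python3 -c "
from h import *
zoom('w3',265,105,105,145,5.5,1.8)"
```

```text
(no output)
```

View pics/z_w3.png

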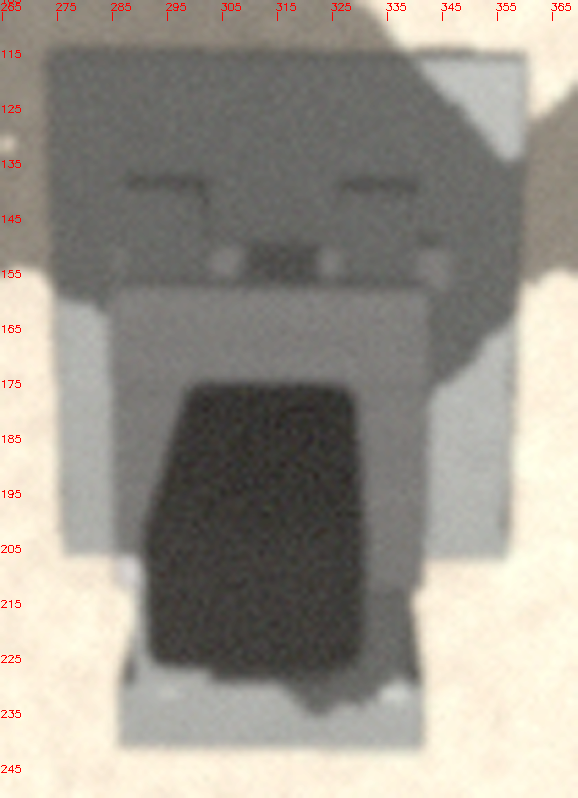

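Run:
```python
from h import *
w=load('w3');W=lambda a,b:(265+a/5.5-.5,105+b/5.5-.5)
def pr(n,ps,z):
    P=np.array([onz(w,*W(*p),z)[:2] for p in ps]);print(n,P.round(4).tolist(),P.mean(0).round(4))
pr('base UL UR LL LR',((46,50),(527,52),(65,557),(508,558)),.01)
pr('collar U',((112,290),(430,290)),.131)
pr('grip far',((150,668),(362,675)),.201)
pr('gripL near',((148,522),),.201)
pr('grip base near',((190,383),(352,383)),.131)
```

```text
base UL UR LL LR [[0.4197, -0.3384], [0.4137, -0.2401], [0.529, -0.3323], [0.523, -0.2337]] [ 0.4714 -0.2861]
collar U [[0.4451, -0.311], [0.4421, -0.2641]] [ 0.4436 -0.2875]
grip far [[0.4761, -0.298], [0.4754, -0.2732]] [ 0.4757 -0.2856]
gripL near [[0.4581, -0.2988]] [ 0.4581 -0.2988]
grip base near [[0.4584, -0.2989], [0.4569, -0.2747]] [ 0.4577 -0.2868]
```

{"fn": "play_rows", "kwargs": {
  "targets": [
    [[-0.23, -0.42, -0.4], [-0.05, -0.02, -0.05]],
    [[0, 0, -0.8], [0, 0, 0]],
    [[0, 0, -0.8], [0, 0, 0]],
    [[0, 0, -0.3], [0, 0, 0]],
    [[0, 0, 0], [0, 0, 0]],
    [[0, 0, 0], [0, 0, 0]]
  ]
}}

```text
t: 3.88
tool_pos: [0.4676, -0.2764, 0.2175]
eef_rot: [0.707, -0.024, 0.707, 0.026]
contact_force: [-0.3, -0.9, -0.1]
gripper_width: 0.998
```

Run:
```python
from h import *
st()
```

```text
t 3.88 pos [ 467.6 -276.4  217.5] yaw 0.0702 tilt(xaxis) [0.0003 0.0025] ytilt 0.0025 F [-0.28 -0.86 -0.13] T [-0.04  0.02  0.01] w 0.998
```

{"fn": "play_rows", "kwargs": {
  "targets": [
    [[0, -0.4, 0], [0, 0, -0.05]],
    [[0, 0, 0], [0, 0, 0]],
    [[0, 0, 0], [0, 0, 0]]
  ]
}}

```text
t: 4.13
tool_pos: [0.469, -0.2864, 0.2201]
eef_rot: [0.708, -0.024, 0.706, 0.024]
contact_force: [0.2, 0.0, 0.8]
gripper_width: 1.0
```

Run:
```python
from h import *
st()
```

```text
t 4.13 pos [ 469.  -286.4  220.1] yaw 0.0668 tilt(xaxis) [0.0031 0.0002] ytilt -0.0 F [0.16 0.03 0.84] T [ 0.   -0.    0.02] w 1.0
```

{"fn": "play_rows", "kwargs": {
  "targets": [
    [[-0.08, 0, -0.8], [0, 0, 0]],
    [[0, 0, -0.8], [0, 0, 0]],
    [[0, 0, -0.5], [0, 0, 0]],
    [[0, 0, -0.2], [0, 0, 0]],
    [[0, 0, 0], [0, 0, 0]],
    [[0, 0, 0], [0, 0, 0]]
  ]
}}

```text
t: 4.63
tool_pos: [0.4704, -0.2908, 0.1665]
eef_rot: [0.712, -0.027, 0.702, 0.019]
contact_force: [0.3, 0.0, -0.1]
gripper_width: 0.994
```

Run:
```python
from h import *
for i in range(3): st()
s=snap('wrist','w4');s=snap('side','s4')
```

```text
t 4.63 pos [ 470.4 -290.8  166.5] yaw 0.0648 tilt(xaxis) [ 0.0139 -0.0098] ytilt -0.0107 F [ 0.31  0.02 -0.06] T [-0.02  0.08 -0.  ] w 0.994
t 4.63 pos [ 470.4 -290.8  166.5] yaw 0.0648 tilt(xaxis) [ 0.0139 -0.0098] ytilt -0.0107 F [ 0.31  0.02 -0.06] T [-0.02  0.08 -0.  ] w 0.994
t 4.63 pos [ 470.4 -290.8  166.5] yaw 0.0648 tilt(xaxis) [ 0.0139 -0.0098] ytilt -0.0107 F [ 0.31  0.02 -0.06] T [-0.02  0.08 -0.  ] w 0.994
```

View pics/w4.png

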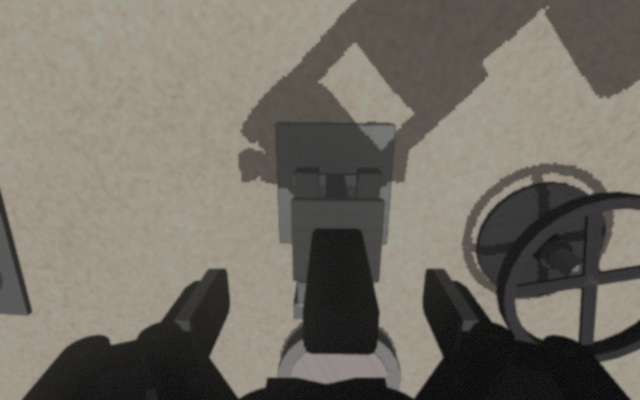

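View pics/s4.png

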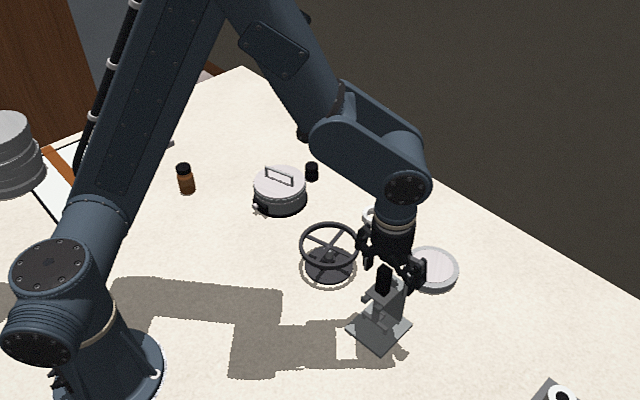

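Run:
```python
from h import *
for i in range(5): st(); snapshot('top')
```

```text
t 4.73 pos [ 470.7 -291.   167. ] yaw 0.0649 tilt(xaxis) [ 0.0148 -0.0106] ytilt -0.0116 F [0.48 0.66 1.03] T [ 0.01  0.02 -0.02] w 0.998
t 4.78 pos [ 470.7 -291.   167.1] yaw 0.0649 tilt(xaxis) [ 0.0149 -0.0108] ytilt -0.0117 F [ 0.89 -0.04  0.47] T [0.03 0.03 0.  ] w 0.999
t 4.83 pos [ 470.6 -290.9  167. ] yaw 0.0649 tilt(xaxis) [ 0.0148 -0.0107] ytilt -0.0116 F [ 0.17 -0.27 -0.15] T [0.01 0.03 0.01] w 1.0
t 4.88 pos [ 470.6 -290.8  166.9] yaw 0.065 tilt(xaxis) [ 0.0147 -0.0106] ytilt -0.0115 F [-0.22  0.54  0.8 ] T [0.   0.03 0.03] w 0.998
t 4.93 pos [ 470.5 -290.8  166.8] yaw 0.065 tilt(xaxis) [ 0.0145 -0.0104] ytilt -0.0114 F [-0.27 -0.08  0.34] T [ 0.02 -0.04  0.  ] w 0.999
```

{"fn": "play_rows", "kwargs": {
  "targets": [
    [[-0.07, 0.08, -0.2], [0.05, 0.07, -0.02]],
    [[-0.07, 0.08, -0.15], [0.04, 0.06, -0.02]],
    [[0, 0, -0.05], [0, 0, 0]]
  ]
}}

```text
t: 5.23
tool_pos: [0.467, -0.2866, 0.1569]
eef_rot: [0.707, -0.022, 0.706, 0.021]
contact_force: [0.1, -0.6, 0.8]
gripper_width: 0.997
```

Run:
```python
from h import *
for i in range(4): st(); snapshot('top')
```

```text
t 5.23 pos [ 467.  -286.6  156.9] yaw 0.0605 tilt(xaxis) [ 0.0009 -0.0013] ytilt -0.0014 F [ 0.09 -0.58  0.76] T [ 0.01  0.01 -0.02] w 0.997
t 5.28 pos [ 467.  -286.7  156.7] yaw 0.0606 tilt(xaxis) [ 0.0009 -0.0013] ytilt -0.0014 F [-0.55  0.21 -0.39] T [0.04 0.02 0.03] w 1.001
t 5.33 pos [ 467.1 -286.8  157. ] yaw 0.0606 tilt(xaxis) [ 0.0012 -0.0016] ytilt -0.0017 F [-0.09  0.42  0.18] T [-0.01 -0.03 -0.02] w 0.999
t 5.38 pos [ 467.3 -287.   157.2] yaw 0.0606 tilt(xaxis) [ 0.0017 -0.002 ] ytilt -0.0021 F [ 0.39 -0.09 -0.98] T [-0.06 -0.01  0.03] w 1.002
```

{"fn": "play_rows", "kwargs": {
  "targets": [
    [[0, 0, 0], [0, 0, 0]],
    [[0, 0, 0], [0, 0, 0]],
    [[0, 0, 0], [0, 0, 0]],
    [[0, 0, 0], [0, 0, 0]],
    [[0, 0, 0], [0, 0, 0]],
    [[0, 0, 0], [0, 0, 0]]
  ],
  "grip": 10,
  "grip_force": 90
}}

```text
t: 5.93
tool_pos: [0.4677, -0.2873, 0.1578]
eef_rot: [0.708, -0.022, 0.706, 0.02]
contact_force: [0.7, 0.9, -0.3]
gripper_width: 0.297
```

Run:
```python
from h import *
st(); snap('wrist','w5'); st()
```

```text
t 5.93 pos [ 467.7 -287.3  157.8] yaw 0.0603 tilt(xaxis) [ 0.0029 -0.0026] ytilt -0.0027 F [ 0.7   0.86 -0.3 ] T [0.01 0.06 0.04] w 0.297
t 5.98 pos [ 467.8 -287.3  157.8] yaw 0.0603 tilt(xaxis) [ 0.0028 -0.0026] ytilt -0.0027 F [-0.35 -0.33  2.04] T [ 0.05 -0.07  0.04] w 0.288
```

View pics/w5.png

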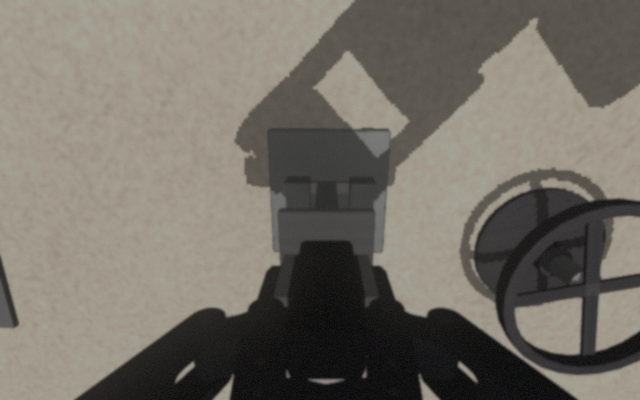

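{"fn": "play_rows", "kwargs": {
  "targets": [
    [[0, 0, 0], [0, 0, 0]],
    [[0, 0, 0], [0, 0, 0]],
    [[0, 0, 0], [0, 0, 0]]
  ]
}}

```text
t: 6.23
tool_pos: [0.4678, -0.2873, 0.1578]
eef_rot: [0.708, -0.022, 0.706, 0.02]
contact_force: [0.1, -0.5, 1.0]
gripper_width: 0.295
```

Run:
```python
from h import *
st(); snap('side','s5'); st()
zoom('s5',330,190,130,170,3.5,1.2)
```

```text
t 6.23 pos [ 467.8 -287.3  157.8] yaw 0.0603 tilt(xaxis) [ 0.0029 -0.0025] ytilt -0.0027 F [ 0.12 -0.49  1.01] T [ 0.09  0.04 -0.  ] w 0.295
t 6.28 pos [ 467.8 -287.3  157.8] yaw 0.0603 tilt(xaxis) [ 0.0029 -0.0026] ytilt -0.0027 F [-0.16  0.96  0.77] T [ 0.03  0.02 -0.02] w 0.295
```

View pics/z_s5.png

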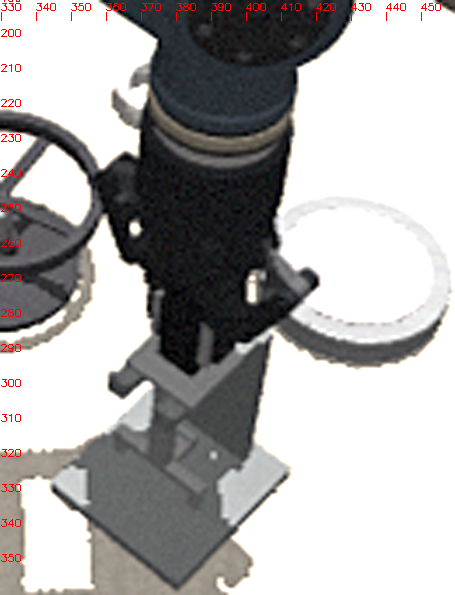

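{"fn": "play_rows", "kwargs": {
  "targets": [
    [[0, 0, 0.15], [0, 0, 0]],
    [[0, 0, 0.25], [0, 0, 0]],
    [[0, 0, 0.15], [0, 0, 0]],
    [[0, 0, 0.05], [0, 0, 0]]
  ]
}}

```text
t: 6.62
tool_pos: [0.4666, -0.2863, 0.1726]
eef_rot: [0.707, -0.021, 0.707, 0.021]
contact_force: [0.5, 0.5, -2.2]
gripper_width: 0.297
```

Run:
```python
from h import *
st(); snap('side','s6'); st()
zoom('s6',330,190,130,170,3.5,1.2)
```

```text
t 6.62 pos [ 466.6 -286.3  172.6] yaw 0.0604 tilt(xaxis) [-0.0004  0.0002] ytilt 0.0002 F [ 0.49  0.53 -2.24] T [ 0.01 -0.01 -0.  ] w 0.297
t 6.67 pos [ 466.7 -286.4  172.7] yaw 0.0604 tilt(xaxis) [ 0.0001 -0.0002] ytilt -0.0002 F [ 0.65 -0.27 -3.19] T [-0.05  0.01 -0.05] w 0.29
```

View pics/z_s6.png

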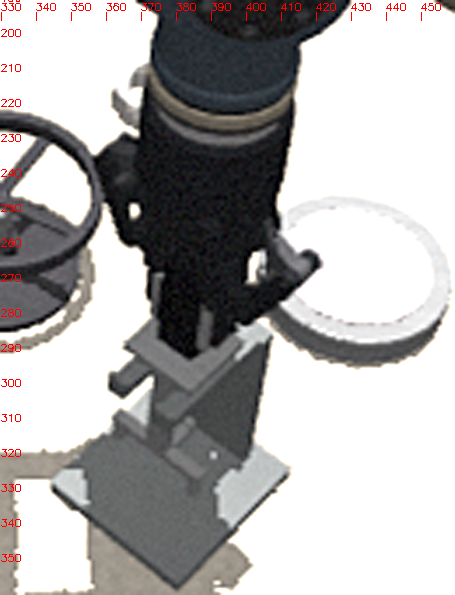

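{"fn": "play_rows", "kwargs": {
  "targets": [
    [[-0.3, -0.02, 0], [0, 0, 0]],
    [[-0.5, -0.03, 0], [0, 0, 0]],
    [[-0.5, -0.03, 0], [0, 0, 0]]
  ]
}}

```text
t: 6.92
tool_pos: [0.4342, -0.2888, 0.173]
eef_rot: [0.708, -0.023, 0.706, 0.022]
contact_force: [0.8, 0.5, -1.8]
gripper_width: 0.293
```

Run:
```python
from h import *
st()
```

```text
t 6.92 pos [ 434.2 -288.8  173. ] yaw 0.0633 tilt(xaxis) [ 0.0023 -0.0023] ytilt -0.0024 F [ 0.77  0.52 -1.76] T [-0.02  0.03 -0.02] w 0.293
```

Good tracking. I'll finish the retreat, then rise.

{"fn": "play_rows", "kwargs": {
  "targets": [
    [[-0.6, -0.03, 0], [0, 0, 0]],
    [[-0.6, -0.03, 0], [0, 0, 0]],
    [[-0.5, -0.03, 0], [0, 0, 0]],
    [[-0.3, 0, 0.1], [0, 0, 0]],
    [[0, 0, 0.5], [0, 0, 0]],
    [[0, 0, 0.8], [0, 0, 0]],
    [[0, 0.2, 0.9], [0, 0, 0]],
    [[0, 0.4, 0.9], [0, 0, 0]],
    [[0, 0.6, 0.5], [0, 0, 0]]
  ]
}}

```text
t: 7.67
tool_pos: [0.3662, -0.2574, 0.2649]
eef_rot: [0.703, -0.015, 0.711, 0.023]
contact_force: [1.0, 0.4, -2.7]
gripper_width: 0.293
```

Run:
```python
from h import *
st()
```

```text
t 7.67 pos [ 366.2 -257.4  264.9] yaw 0.0531 tilt(xaxis) [-0.0115  0.011 ] ytilt 0.0116 F [ 1.02  0.38 -2.67] T [-0.04 -0.01 -0.07] w 0.293
```

{"fn": "play_rows", "kwargs": {
  "targets": [
    [[0.25, 0.9, 0], [-0.03, -0.03, 0.12]],
    [[0.4, 1, 0], [-0.03, -0.03, 0.12]],
    [[0.4, 1, 0], [-0.02, -0.02, 0.12]],
    [[0.4, 1, 0], [0, 0, 0.12]],
    [[0.4, 1, 0], [0, 0, 0.12]],
    [[0.4, 1, 0], [0, 0, 0.12]],
    [[0.4, 1, 0], [0, 0, 0.12]],
    [[0.4, 1, 0], [0, 0, 0.12]],
    [[0.4, 1, 0], [0, 0, 0.12]],
    [[0.4, 0.9, 0], [0, 0, 0.12]],
    [[0.4, 0.8, 0], [0, 0, 0.12]]
  ]
}}

```text
t: 8.58
tool_pos: [0.4644, 0.0155, 0.2702]
eef_rot: [0.705, -0.067, 0.704, 0.063]
contact_force: [-0.3, -0.9, -1.2]
gripper_width: 0.292
```

Run:
```python
from h import *
st()
```

```text
t 8.58 pos [464.4  15.5 270.2] yaw 0.1841 tilt(xaxis) [ 0.0019 -0.0049] ytilt -0.0052 F [-0.25 -0.91 -1.19] T [-0.   -0.04  0.01] w 0.292
```

{"fn": "play_rows", "kwargs": {
  "targets": [
    [[0.45, 0.8, -0.2], [0.02, 0, 0.15]],
    [[0.45, 0.8, -0.3], [0.02, 0, 0.15]],
    [[0.45, 0.8, -0.3], [0, 0, 0.15]],
    [[0.45, 0.8, -0.3], [0, 0, 0.15]],
    [[0.4, 0.8, -0.2], [0, 0, 0.15]],
    [[0.35, 0.6, -0.2], [0, 0, 0.1]],
    [[0.2, 0.3, -0.1], [0, 0, 0.05]],
    [[0.1, 0.1, 0], [0, 0, 0]]
  ]
}}

```text
t: 9.25
tool_pos: [0.5329, 0.1468, 0.2284]
eef_rot: [0.7, -0.101, 0.7, 0.101]
contact_force: [-0.5, -0.1, -1.7]
gripper_width: 0.293
```

Run:
```python
from h import *
st();snap('wrist','w7');snap('top','t7');snap('side','s7');st()
```

```text
t 9.25 pos [532.9 146.8 228.4] yaw 0.2859 tilt(xaxis) [-0.0004 -0.0004] ytilt -0.0003 F [-0.49 -0.12 -1.74] T [ 0.04  0.01 -0.03] w 0.293
t 9.4 pos [532.8 145.5 229.2] yaw 0.2843 tilt(xaxis) [ 0.0005 -0.001 ] ytilt -0.001 F [-0.23 -0.33 -2.93] T [-0.01 -0.02  0.02] w 0.292
```

View pics/s7.png

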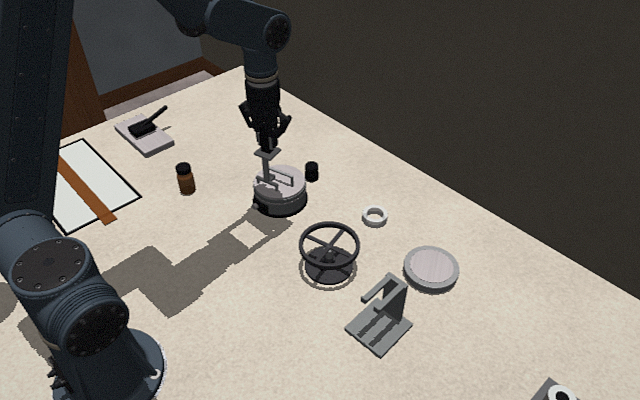

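View pics/w7.png

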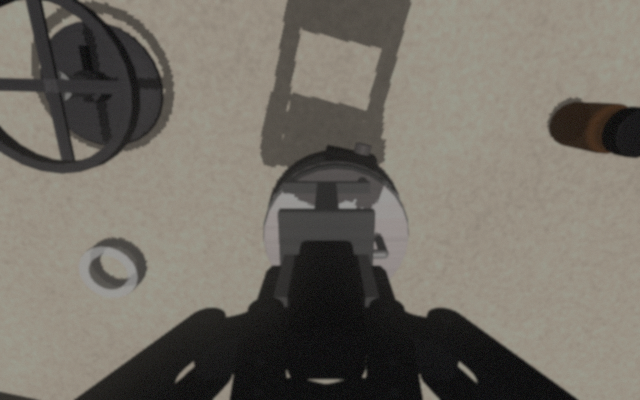

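View pics/t7.png

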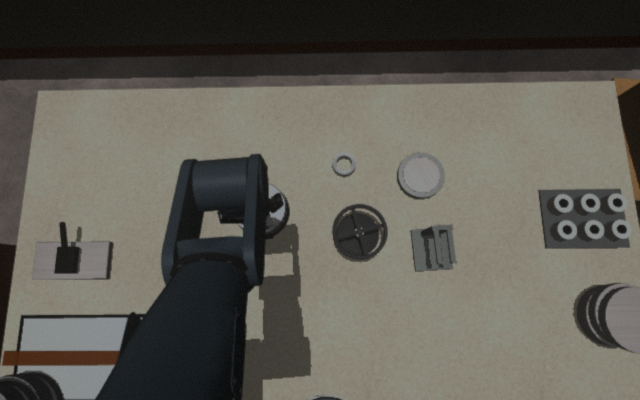

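{"fn": "play_rows", "kwargs": {
  "targets": [
    [[0.2, 0.25, -0.2], [0, 0, 0]],
    [[0.15, 0.25, -0.3], [0, 0, 0]],
    [[0.05, 0.05, -0.2], [0, 0, 0]],
    [[0, 0, -0.1], [0, 0, 0]]
  ]
}}

```text
t: 9.73
tool_pos: [0.5436, 0.1573, 0.2094]
eef_rot: [0.701, -0.099, 0.699, 0.098]
contact_force: [0.4, 0.2, -3.4]
gripper_width: 0.296
```

```bash
cat >> h.py <<'E'
def rel(cx,cy,yaw):
    o=st();d=np.array([cx,cy])-o['tool_pos'][:2]*1000;c,s=np.cos(yaw),np.sin(yaw)
    print('target in lifter frame x,y mm:',(c*d[0]+s*d[1]).round(1),(-s*d[0]+c*d[1]).round(1),'fwd unit/mm',(c/25).round(4),(s/25).round(4))
E
python3 - <<'E'
from h import *
rel(579,169.5,.28);snap('side','s8');zoom('s8',235,130,90,100,6,1.1)
rel(579,169.5,.28)
E
```

```text
t 9.73 pos [543.6 157.3 209.4] yaw 0.2797 tilt(xaxis) [ 0.003  -0.0015] ytilt -0.0022 F [ 0.43  0.24 -3.36] T [ 0.05  0.   -0.03] w 0.296
target in lifter frame x,y mm: 37.4 1.9 fwd unit/mm 0.0384 0.0111
t 9.78 pos [543.1 157.2 208.9] yaw 0.2797 tilt(xaxis) [ 0.0016 -0.0016] ytilt -0.0019 F [-0.31  0.39 -3.03] T [0.   0.04 0.06] w 0.295
target in lifter frame x,y mm: 37.9 1.9 fwd unit/mm 0.0384 0.0111
```

View pics/z_s8.png

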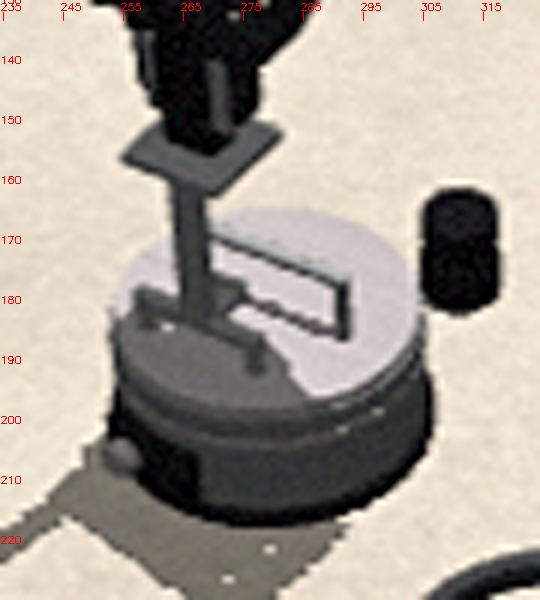

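{"fn": "play_rows", "kwargs": {
  "targets": [
    [[-0.02, 0.07, -0.2], [0, 0, 0]],
    [[0, 0, -0.1], [0, 0, 0]],
    [[0, 0, -0.05], [0, 0, 0]]
  ]
}}

```text
t: 10.03
tool_pos: [0.5422, 0.1587, 0.1989]
eef_rot: [0.7, -0.099, 0.7, 0.098]
contact_force: [0.3, -0.5, -2.7]
gripper_width: 0.29
```

Run:
```python
from h import *
rel(579,169.5,.28);snapshot('top');snap('side','s9');zoom('s9',235,130,90,100,6,1.1)
rel(579,169.5,.28)
```

```text
t 10.03 pos [542.2 158.7 198.9] yaw 0.2794 tilt(xaxis) [ 0.0005 -0.0019] ytilt -0.002 F [ 0.34 -0.54 -2.74] T [ 0.02 -0.03  0.01] w 0.29
target in lifter frame x,y mm: 38.4 0.2 fwd unit/mm 0.0384 0.0111
t 10.13 pos [542.  158.7 199. ] yaw 0.2794 tilt(xaxis) [-0.     -0.0019] ytilt -0.0019 F [ 0.12 -0.38 -1.34] T [ 0.03  0.02 -0.04] w 0.297
target in lifter frame x,y mm: 38.6 0.2 fwd unit/mm 0.0384 0.0111
```

View pics/z_s9.png

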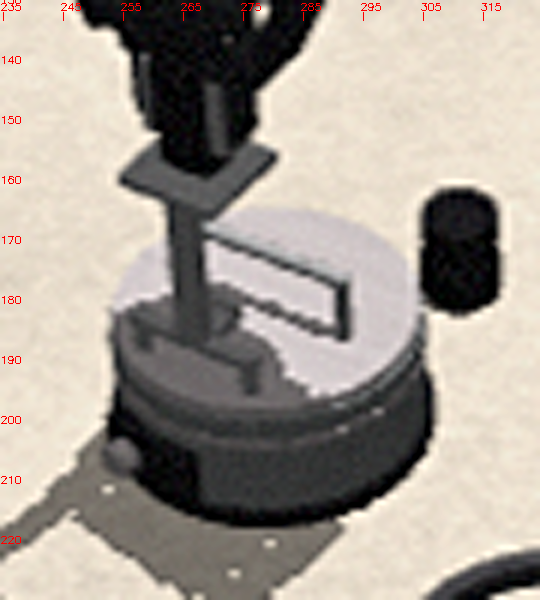

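{"fn": "play_rows", "kwargs": {
  "targets": [
    [[0, 0, -0.04], [0, 0, 0]],
    [[0.15, 0.05, 0], [0, 0, 0]],
    [[0.2, 0.06, 0], [0, 0, 0]]
  ]
}}

```text
t: 10.38
tool_pos: [0.5503, 0.1613, 0.1982]
eef_rot: [0.7, -0.099, 0.701, 0.098]
contact_force: [0.5, 0.4, -2.2]
gripper_width: 0.292
```

Run:
```python
from h import *
rel(579,169.5,.28);snapshot('top');rel(579,169.5,.28)
```

```text
t 10.38 pos [550.3 161.3 198.2] yaw 0.2791 tilt(xaxis) [-0.0008 -0.0021] ytilt -0.0018 F [ 0.51  0.38 -2.16] T [-0.02 -0.07  0.03] w 0.292
target in lifter frame x,y mm: 29.8 -0.1 fwd unit/mm 0.0384 0.0111
t 10.43 pos [551.9 161.6 198.4] yaw 0.2791 tilt(xaxis) [ 0.0016 -0.0017] ytilt -0.0021 F [ 1.88  0.51 -2.09] T [ 0.04 -0.12 -0.02] w 0.294
target in lifter frame x,y mm: 28.2 0.1 fwd unit/mm 0.0384 0.0111
```

{"fn": "play_rows", "kwargs": {
  "targets": [
    [[0.12, 0.03, -0.02], [0, 0, 0]],
    [[0.15, 0.05, 0], [0, 0, 0]]
  ]
}}

```text
t: 10.6
tool_pos: [0.5595, 0.1638, 0.1981]
eef_rot: [0.701, -0.099, 0.7, 0.098]
contact_force: [-1.3, 0.4, -1.6]
gripper_width: 0.294
```

Run:
```python
from h import *
rel(579,169.5,.28);snapshot('top');rel(579,169.5,.28)
```

```text
t 10.6 pos [559.5 163.8 198.1] yaw 0.2792 tilt(xaxis) [ 0.0021 -0.0017] ytilt -0.0022 F [-1.27  0.39 -1.61] T [ 0.02 -0.01 -0.04] w 0.294
target in lifter frame x,y mm: 20.3 0.1 fwd unit/mm 0.0384 0.0111
t 10.65 pos [560.6 164.  198.3] yaw 0.2791 tilt(xaxis) [ 0.0038 -0.0014] ytilt -0.0024 F [ 1.28  0.5  -2.07] T [ 0.01 -0.11  0.04] w 0.294
target in lifter frame x,y mm: 19.2 0.2 fwd unit/mm 0.0384 0.0111
```

{"fn": "play_rows", "kwargs": {
  "targets": [
    [[0.17, 0.05, 0], [0, 0, 0]],
    [[0.2, 0.06, 0], [0, 0, 0]],
    [[0.15, 0.04, 0], [0, 0, 0]],
    [[0.08, 0.02, 0], [0, 0, 0]]
  ]
}}

```text
t: 10.98
tool_pos: [0.5773, 0.1688, 0.1983]
eef_rot: [0.702, -0.099, 0.699, 0.098]
contact_force: [-0.1, -0.4, -2.8]
gripper_width: 0.291
```

Run:
```python
from h import *
rel(579,169.5,.28);snap('wrist','w10');snap('side','s10');zoom('s10',235,130,90,100,6,1.1);rel(579,169.5,.28)
```

```text
t 10.98 pos [577.3 168.8 198.3] yaw 0.2792 tilt(xaxis) [ 0.0041 -0.0013] ytilt -0.0024 F [-0.13 -0.38 -2.77] T [ 0.02 -0.   -0.03] w 0.291
target in lifter frame x,y mm: 1.8 0.2 fwd unit/mm 0.0384 0.0111
t 11.08 pos [577.1 168.7 198.2] yaw 0.2792 tilt(xaxis) [ 0.0039 -0.0014] ytilt -0.0024 F [ 0.02 -0.26 -1.53] T [ 0.05  0.02 -0.02] w 0.294
target in lifter frame x,y mm: 2.0 0.2 fwd unit/mm 0.0384 0.0111
```

View pics/z_s10.png

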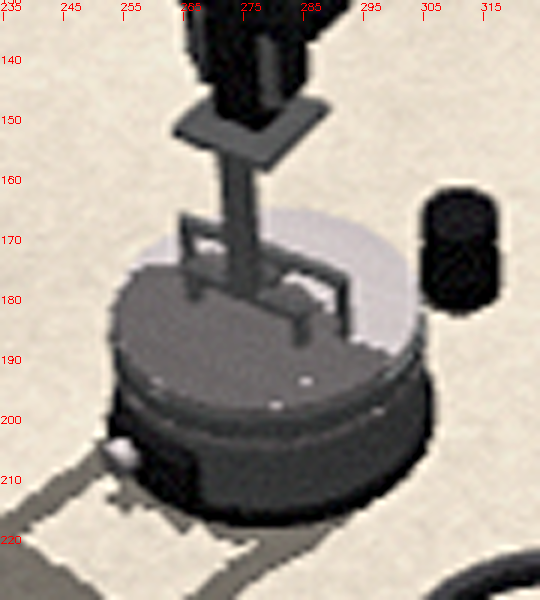

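View pics/w10.png

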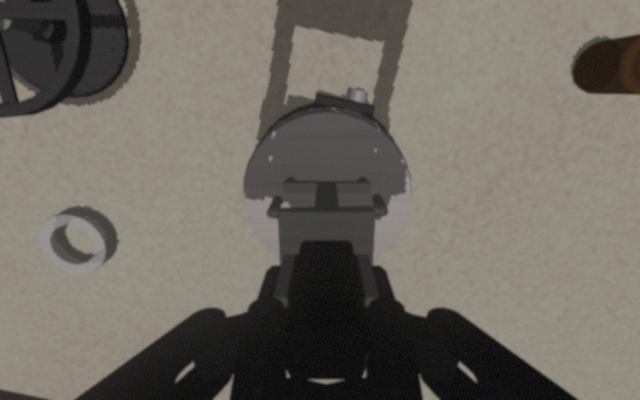

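{"fn": "play_rows", "kwargs": {
  "targets": [
    [[0.06, 0.02, 0.02], [0, 0, 0]],
    [[0, 0, 0.08], [0, 0, 0]],
    [[0, 0, 0.1], [0, 0, 0]],
    [[0, 0, 0.08], [0, 0, 0]]
  ]
}}

```text
t: 11.42
tool_pos: [0.5772, 0.1691, 0.2044]
eef_rot: [0.7, -0.099, 0.7, 0.098]
contact_force: [-0.7, -0.0, -7.0]
gripper_width: 0.297
```

Run:
```python
from h import *
rel(579,169.5,.28);snap('side','s11');rel(579,169.5,.28)
```

```text
t 11.42 pos [577.2 169.1 204.4] yaw 0.2792 tilt(xaxis) [-0.0002 -0.0018] ytilt -0.0017 F [-0.67 -0.05 -7.01] T [-0.02 -0.03  0.01] w 0.297
target in lifter frame x,y mm: 1.9 -0.1 fwd unit/mm 0.0384 0.0111
t 11.47 pos [577.1 169.1 204.6] yaw 0.2793 tilt(xaxis) [-0.0003 -0.0019] ytilt -0.0017 F [ 0.06  0.03 -5.91] T [-0.03  0.02 -0.04] w 0.293
target in lifter frame x,y mm: 2.0 -0.2 fwd unit/mm 0.0384 0.0111
```

{"fn": "play_rows", "kwargs": {
  "targets": [
    [[0, 0, 0.1], [0, 0, 0]],
    [[0, 0, 0.15], [0, 0, 0]],
    [[0, 0, 0.2], [0, 0, 0]],
    [[0, 0, 0.2], [0, 0, 0]],
    [[0, 0, 0.2], [0, 0, 0]],
    [[0, 0, 0.2], [0, 0, 0]],
    [[0, 0, 0.15], [0, 0, 0]],
    [[0, 0, 0.1], [0, 0, 0]]
  ]
}}

```text
t: 12.13
tool_pos: [0.5738, 0.1687, 0.2375]
eef_rot: [0.697, -0.099, 0.703, 0.098]
contact_force: [-0.1, 0.5, -7.2]
gripper_width: 0.296
```

Run:
```python
from h import *
rel(579,169.5,.28);snap('wrist','w12');snap('side','s12');zoom('s12',235,110,90,120,5,1.1);rel(579,169.5,.28)
```

```text
t 12.13 pos [573.8 168.7 237.5] yaw 0.2792 tilt(xaxis) [-0.0084 -0.0028] ytilt -0.0004 F [-0.13  0.49 -7.18] T [ 0.03 -0.06 -0.06] w 0.296
target in lifter frame x,y mm: 5.2 -0.6 fwd unit/mm 0.0384 0.0111
t 12.23 pos [574.1 168.8 237.6] yaw 0.2793 tilt(xaxis) [-0.0073 -0.0026] ytilt -0.0005 F [ 0.4   0.04 -5.75] T [ 0.03 -0.09 -0.01] w 0.295
target in lifter frame x,y mm: 4.9 -0.6 fwd unit/mm 0.0384 0.0111
```

View pics/z_s12.png

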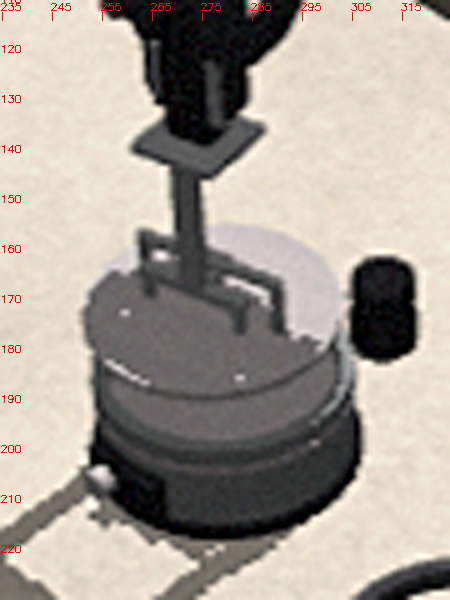

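View pics/w12.png

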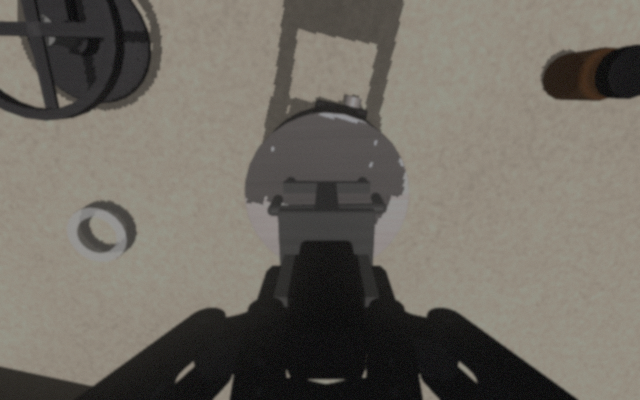

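{"fn": "play_rows", "kwargs": {
  "targets": [
    [[0, 0, 0.2], [0, -0.03, 0]],
    [[0, 0, 0.3], [0, -0.03, 0]],
    [[-0.03, -0.1, 0.2], [0, -0.03, 0]],
    [[-0.06, -0.25, 0.1], [0, 0, 0]],
    [[-0.1, -0.4, 0], [0, 0, 0]],
    [[-0.15, -0.6, 0], [0, 0, 0]],
    [[-0.18, -0.75, 0], [0, 0, 0]],
    [[-0.2, -0.8, 0], [0, 0, 0]],
    [[-0.2, -0.8, 0], [0, 0, 0]],
    [[-0.2, -0.8, 0], [0, 0, 0]],
    [[-0.2, -0.8, 0], [0, 0, 0]],
    [[-0.2, -0.8, 0], [0, 0, 0]]
  ]
}}

```text
t: 13.23
tool_pos: [0.5313, 0.0082, 0.2604]
eef_rot: [0.701, -0.102, 0.699, 0.099]
contact_force: [0.6, 0.3, -7.3]
gripper_width: 0.29
```

Run:
```python
from h import *
rel(512.3,-90.8,.28)
```

```text
t 13.23 pos [531.3   8.2 260.4] yaw 0.2851 tilt(xaxis) [ 0.0034 -0.0036] ytilt -0.0044 F [ 0.58  0.33 -7.31] T [ 0.02 -0.02  0.03] w 0.29
target in lifter frame x,y mm: -45.6 -89.9 fwd unit/mm 0.0384 0.0111
```

{"fn": "play_rows", "kwargs": {
  "targets": [
    [[-0.15, -0.8, 0], [0, 0, 0]],
    [[-0.15, -0.7, 0], [0, 0, 0]],
    [[-0.13, -0.6, 0], [0, 0, 0]],
    [[-0.11, -0.5, 0], [0, 0, 0]],
    [[-0.1, -0.4, 0], [0, 0, 0]],
    [[-0.07, -0.3, 0], [0, 0, 0]],
    [[-0.05, -0.2, 0], [0, 0, 0]],
    [[-0.03, -0.1, 0], [0, 0, 0]],
    [[0, 0, 0], [0, 0, 0]]
  ]
}}

```text
t: 13.98
tool_pos: [0.5044, -0.0965, 0.2616]
eef_rot: [0.7, -0.101, 0.7, 0.094]
contact_force: [-0.2, -0.6, -7.7]
gripper_width: 0.295
```

Run:
```python
from h import *
rel(512.3,-90.8,.28)
for i in range(3): snapshot('top')
snap('wrist','w13');snap('side','s13');snap('top','t13');zoom('s13',270,150,110,145,4.2,1.1);zoom('t13',310,180,100,100,6,1.8);rel(512.3,-90.8,.28)
```

```text
t 13.98 pos [504.4 -96.5 261.6] yaw 0.2764 tilt(xaxis) [ 0.0011 -0.0088] ytilt -0.0088 F [-0.16 -0.6  -7.72] T [ 0.04 -0.03  0.  ] w 0.295
target in lifter frame x,y mm: 9.1 3.3 fwd unit/mm 0.0384 0.0111
t 14.28 pos [504.7 -95.3 261.5] yaw 0.2781 tilt(xaxis) [ 0.0011 -0.0085] ytilt -0.0085 F [-0.18 -0.12 -7.01] T [ 0.05  0.02 -0.03] w 0.293
target in lifter frame x,y mm: 8.5 2.3 fwd unit/mm 0.0384 0.0111
```

View pics/z_s13.png

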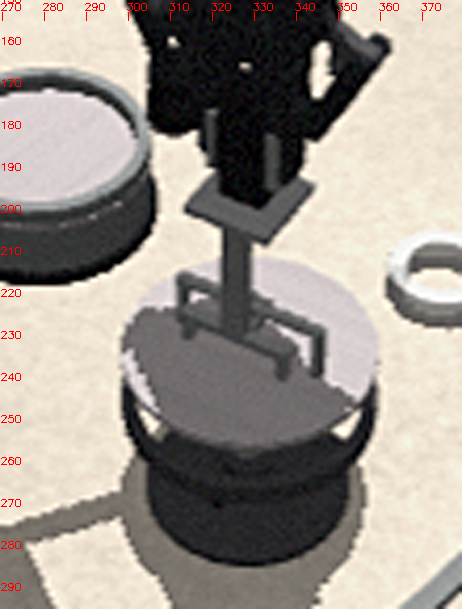

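View pics/w13.png

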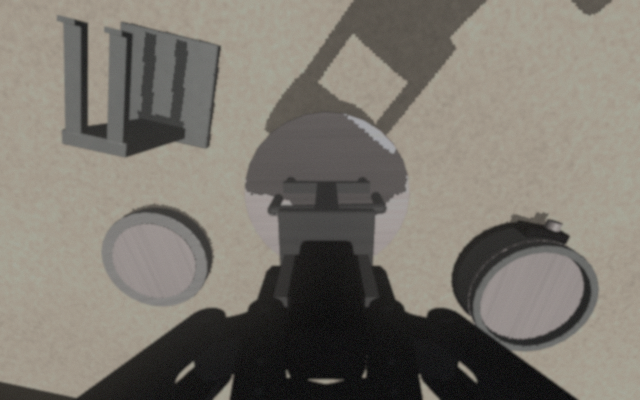

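View pics/z_t13.png

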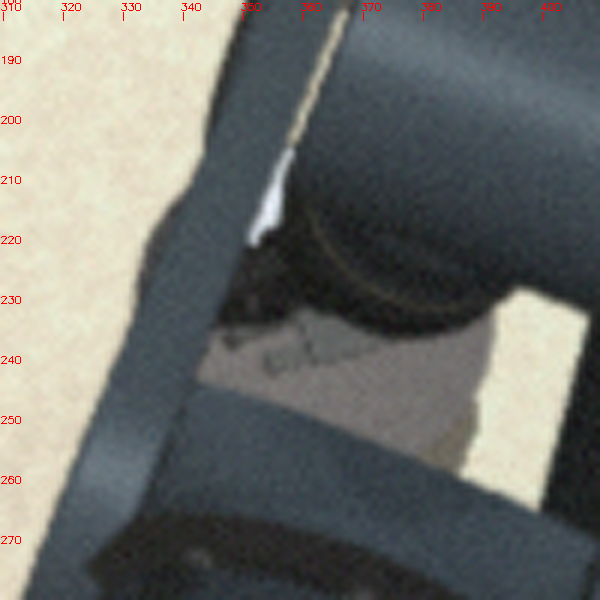

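```bash
cat > lid.py <<'E'
from h import *
from m1 import fitc
def lidc(n,z,pts,r=.068,bounds=None):
    """pts: edge pixels listed"""
    s=load(n);W=np.array([onz(s,u,v,z) for u,v in pts]);a,e=fitc(W,r);b,e2=fitc(W);return a*1000,e*1000,b*1000
def show(n,box):
    s=load(n);x,y,w,h=box;print(n)
    im=s['image'].astype(int)
    for p in [(330,215),(320,250),(370,270),(330,245)]: pass
E
python3 - <<'E'
from h import *
s=load('s13')['image'].astype(int)
print('lit',s[226,345],'shad',s[240,310],s[246,330],'bench',s[226,365],s[205,300],'ring',s[258,310])
w=load('w13')['image'].astype(int)
print('w shad',w[140,320],'lit',w[215,255],'bench',w[150,200],w[220,225],w[100,320])
E
python3 -c "
from h import *
zoom('w13',235,100,185,170,4.3,1.8)"
```

```text
lit [203 194 196] shad [103  99  98] [104 101  99] bench [226 216 200] [53 52 53] ring [30 32 30]
w shad [95 92 91] lit [157 150 147] bench [162 154 140] [162 155 141] [92 87 79]
```

View pics/z_w13.png

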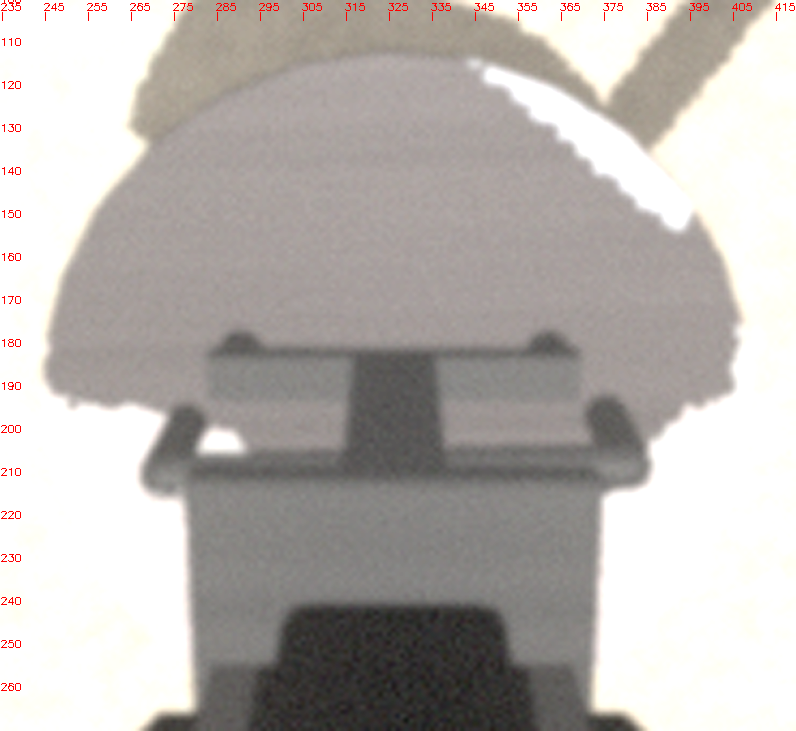

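```bash
cat > lid2.py <<'E'
from h import *
from m1 import fitc
import sys
def side(n,z,box=(285,195,375,275)):
    s=load(n);im=cv2.GaussianBlur(s['image'],(3,3),0).astype(int);g=im.sum(2)/3
    m=((im[:,:,0]-im[:,:,2]<14)&(g>70)).astype(np.uint8);x0,y0,x1,y1=box
    k=np.zeros_like(m);k[y0:y1,x0:x1]=m[y0:y1,x0:x1]
    k=cv2.morphologyEx(k,cv2.MORPH_OPEN,np.ones((3,3)))
    c=max(cv2.findContours(k,cv2.RETR_EXTERNAL,cv2.CHAIN_APPROX_NONE)[0],key=cv2.contourArea)
    P=cv2.convexHull(c)[:,0]
    v=s['image'][:,:,::-1].copy()
    for p in P: v[p[1],p[0]]=(0,0,255)
    cv2.imwrite('pics/hull.png',cv2.resize(v[y0-10:y1+10,x0-10:x1+10],None,fx=5,fy=5,interpolation=0))
    W=np.array([onz(s,u,vv,z) for u,vv in P]);return fitc(W,.068),fitc(W),len(P)
E
python3 - <<'E'
from lid2 import *
z=.1247
print(side('s13',z))
s=load('w13');P=[(235+a/4.3-.5,100+b/4.3-.5) for a,b in ((48,345),(95,210),(148,140),(215,90),(300,62),(380,52),(470,58),(555,88),(640,140),(700,220),(740,310))]
W=np.array([onz(s,u,v,z) for u,v in P]);print('wrist',fitc(W,.068),fitc(W))
rel(512.3,-90.8,.28)
E
```

```text
((array([ 0.50411864, -0.09557456]), np.float64(0.0011385044878417998)), (array([ 0.50412188, -0.09556429,  0.0680408 ]), np.float64(0.0011352349896181062)), 26)
wrist (array([ 0.50679082, -0.09642434]), np.float64(0.0005734001086312714)) (array([ 0.50562078, -0.09672859,  0.06701224]), np.float64(0.0004609388366133936))
t 14.28 pos [504.7 -95.3 261.5] yaw 0.2781 tilt(xaxis) [ 0.0011 -0.0085] ytilt -0.0085 F [-0.18 -0.12 -7.01] T [ 0.05  0.02 -0.03] w 0.293
target in lifter frame x,y mm: 8.5 2.3 fwd unit/mm 0.0384 0.0111
```

View pics/hull.png

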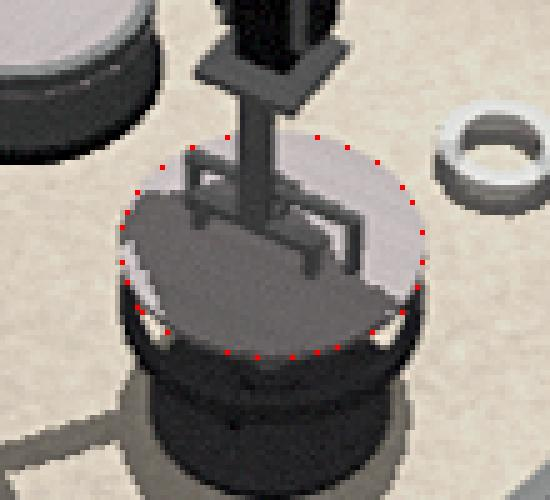

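{"fn": "play_rows", "kwargs": {
  "targets": [
    [[0.08, 0.06, -0.1], [0.03, 0, 0]],
    [[0.1, 0.09, -0.2], [0.03, 0, 0]],
    [[0.06, 0.05, -0.25], [0, 0, 0]],
    [[0.02, 0, -0.2], [0, 0, 0]],
    [[0, 0, -0.1], [0, 0, 0]]
  ]
}}

```text
t: 14.7
tool_pos: [0.5129, -0.0885, 0.2387]
eef_rot: [0.701, -0.1, 0.699, 0.098]
contact_force: [-0.0, 0.1, -6.5]
gripper_width: 0.289
```

Run:
```python
from h import *
rel(512.5,-90.3,.28)
for i in range(2): snapshot('top')
snap('wrist','w14');snap('side','s14');zoom('s14',285,180,90,120,5,1.3);zoom('w14',235,90,185,170,4.3,1.8);rel(512.5,-90.3,.28)
```

```text
t 14.7 pos [512.9 -88.5 238.7] yaw 0.2805 tilt(xaxis) [ 0.003  -0.0017] ytilt -0.0025 F [-0.    0.08 -6.53] T [-0.04 -0.    0.03] w 0.289
target in lifter frame x,y mm: -0.9 -1.7 fwd unit/mm 0.0384 0.0111
t 14.9 pos [512.8 -88.8 239.6] yaw 0.2801 tilt(xaxis) [ 0.0034 -0.0022] ytilt -0.003 F [-1.06 -0.68 -6.76] T [-0.05  0.06 -0.04] w 0.292
target in lifter frame x,y mm: -0.7 -1.3 fwd unit/mm 0.0384 0.0111
```

View pics/z_s14.png

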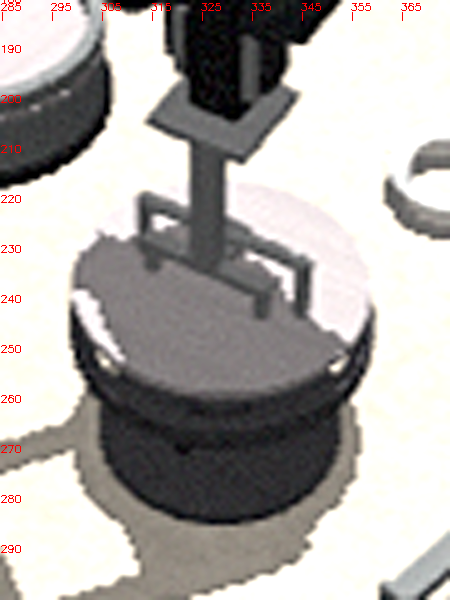

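View pics/z_w14.png

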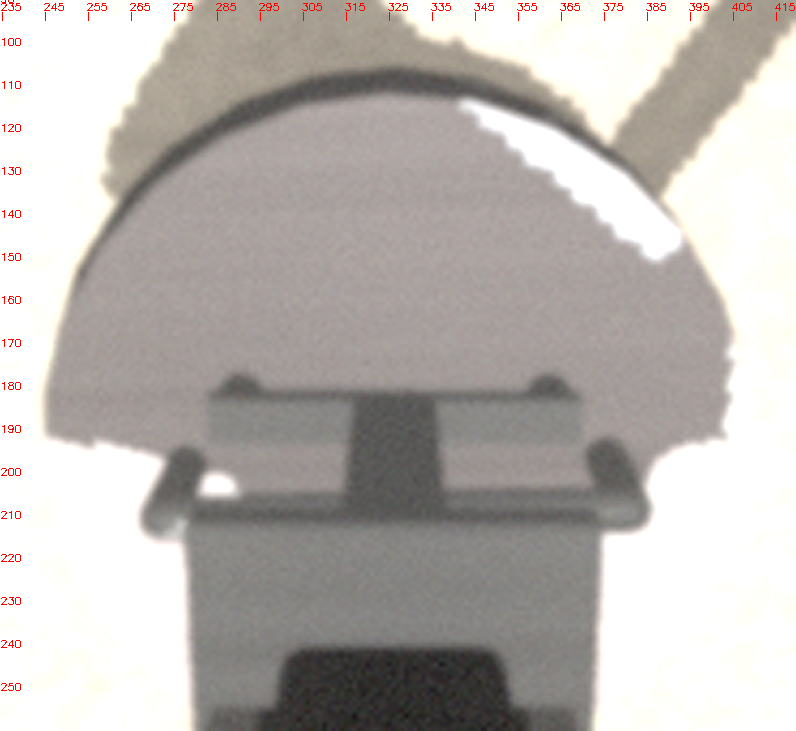

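Run:
```python
from lid2 import *
s=load('w14');p=lambda L:np.array([(235+a/4.3-.5,90+b/4.3-.5) for a,b in L])
lid=p([(45,400),(55,350),(82,285),(135,205),(205,140),(300,103),(390,92),(460,97)])
ring=p([(80,275),(130,192),(200,122),(280,82),(330,72),(390,66),(450,72),(500,85),(560,112),(610,145),(650,180)])
o=observe();ztop=o['tool_pos'][2]-.1368
W=np.array([onz(s,u,v,ztop) for u,v in lid]);print('lid',ztop,fitc(W,.068))
for z in(.06,.07,.077,.084):
    W=np.array([onz(s,u,v,z) for u,v in ring]);print('ring',z,fitc(W,.070))
print(side('s14',ztop,(285,195,368,265)))
```

```text
lid 0.10276429271760457 (array([ 0.51371335, -0.08733901]), np.float64(0.00043906701943528337))
ring 0.06 (array([ 0.51359812, -0.08990771]), np.float64(0.0006515973990277809))
ring 0.07 (array([ 0.51343057, -0.08950149]), np.float64(0.00032758820332903354))
ring 0.077 (array([ 0.51333381, -0.08923857]), np.float64(0.00037690570031620387))
ring 0.084 (array([ 0.51324078, -0.08904603]), np.float64(0.0005951447175527008))
((array([ 0.51006432, -0.08922799]), np.float64(0.0019438034972801227)), (array([ 0.51024595, -0.08854547,  0.06678671]), np.float64(0.0017717996938469774)), 25)
```

{"fn": "play_rows", "kwargs": {
  "targets": [
    [[-0.03, -0.08, -0.05], [0, 0, 0]],
    [[0, 0, -0.1], [0, 0, 0]],
    [[0, 0, -0.05], [0, 0, 0]]
  ]
}}

```text
t: 15.15
tool_pos: [0.5126, -0.0916, 0.2352]
eef_rot: [0.702, -0.1, 0.698, 0.097]
contact_force: [0.3, -0.6, -7.4]
gripper_width: 0.289
```

Run:
```python
from h import *
st()
for i in range(2): snapshot('top')
snap('wrist','w15');snap('side','s15');zoom('s15',285,180,90,120,5,1.3);zoom('w15',235,90,185,170,4.3,1.8);rel(512.5,-90.3,.28)
```

```text
t 15.15 pos [512.6 -91.6 235.2] yaw 0.2799 tilt(xaxis) [ 0.0055 -0.0033] ytilt -0.0047 F [ 0.3  -0.59 -7.39] T [0.05 0.01 0.03] w 0.289
t 15.35 pos [512.5 -91.4 235.2] yaw 0.2802 tilt(xaxis) [ 0.0052 -0.0032] ytilt -0.0046 F [-0.08 -0.32 -8.47] T [-0.02 -0.02  0.  ] w 0.295
target in lifter frame x,y mm: 0.3 1.1 fwd unit/mm 0.0384 0.0111
```

View pics/z_w15.png

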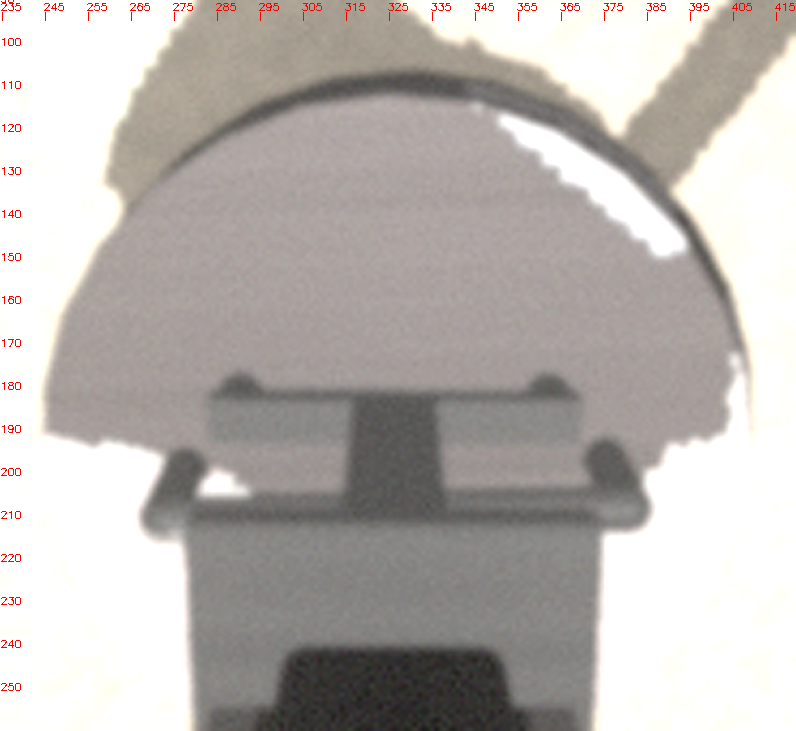

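View pics/z_s15.png

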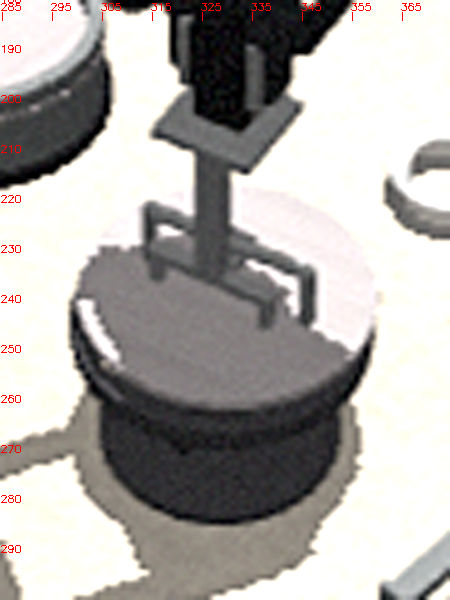

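Run:
```python
from lid2 import *
s=load('w15');p=lambda L:np.array([(235+a/4.3-.5,90+b/4.3-.5) for a,b in L])
lid=p([(45,400),(65,320),(125,210),(205,143),(300,105),(390,94),(460,98),(530,112),(600,150),(660,205)])
ring=p([(180,155),(240,108),(300,84),(400,68),(470,76),(530,92),(590,125),(650,178),(700,245),(740,325)])
o=observe();ztop=o['tool_pos'][2]-.1368
W=np.array([onz(s,u,v,ztop) for u,v in lid]);print('lid',ztop,fitc(W,.068),fitc(W))
for z in(.07,.077,.084):
    W=np.array([onz(s,u,v,z) for u,v in ring]);print('ring',z,fitc(W,.070),fitc(W))
```

```text
lid 0.09844877662758109 (array([ 0.51465092, -0.09112985]), np.float64(0.0004167698387633204)) (array([ 0.51377002, -0.09172499,  0.06712896]), np.float64(0.00035974867638201963))
ring 0.07 (array([ 0.51384375, -0.09027611]), np.float64(0.0006002769189611268)) (array([ 0.51519109, -0.09021192,  0.07117769]), np.float64(0.0005458466894096769))
ring 0.077 (array([ 0.51386416, -0.09076621]), np.float64(0.0005387849153483622)) (array([ 0.51327206, -0.09077424,  0.06948392]), np.float64(0.0005327734795262158))
ring 0.084 (array([ 0.51389285, -0.09138306]), np.float64(0.0006513858988615242)) (array([ 0.51135269, -0.09133669,  0.06778986]), np.float64(0.0005197065828496017))
```

{"fn": "play_rows", "kwargs": {
  "targets": [
    [[-0.02, 0.03, -0.04], [0.01, 0.02, 0]],
    [[0, 0, -0.06], [0, 0, 0]],
    [[0, 0, -0.06], [0, 0, 0]]
  ]
}}

```text
t: 15.6
tool_pos: [0.5124, -0.0908, 0.2316]
eef_rot: [0.702, -0.1, 0.699, 0.098]
contact_force: [-0.2, -0.3, -6.7]
gripper_width: 0.293
```

Run:
```python
from h import *
st()
for i in range(3): snapshot('top');st()
```

```text
t 15.6 pos [512.4 -90.8 231.6] yaw 0.2801 tilt(xaxis) [ 0.0045 -0.0026] ytilt -0.0038 F [-0.17 -0.27 -6.73] T [ 0.02 -0.01 -0.01] w 0.293
t 15.65 pos [512.2 -90.6 231.2] yaw 0.2801 tilt(xaxis) [ 0.0038 -0.0023] ytilt -0.0032 F [ 0.42 -0.03 -7.64] T [ 0.06  0.04 -0.03] w 0.294
t 15.7 pos [512.1 -90.6 231.3] yaw 0.2801 tilt(xaxis) [ 0.0035 -0.0022] ytilt -0.0031 F [-0.77  0.76 -7.3 ] T [ 0.03 -0.   -0.  ] w 0.295
t 15.75 pos [512.1 -90.7 231.4] yaw 0.28 tilt(xaxis) [ 0.0036 -0.0023] ytilt -0.0032 F [ 0.38 -0.25 -6.75] T [ 0.03  0.01 -0.03] w 0.292
```

Good, still free. Plug bottom is at about 78.6 mm, so I'll lower slowly.

{"fn": "play_rows", "kwargs": {
  "targets": [
    [[0, 0, -0.05], [0, 0, 0]],
    [[0, 0, -0.05], [0, 0, 0]],
    [[0, 0, -0.05], [0, 0, 0]]
  ]
}}

```text
t: 16.0
tool_pos: [0.5125, -0.0908, 0.2277]
eef_rot: [0.702, -0.1, 0.699, 0.098]
contact_force: [0.2, 0.2, -6.9]
gripper_width: 0.293
```

Run:
```python
from h import *
st()
for i in range(2): snapshot('top');st()
snap('wrist','w16');zoom('w16',235,90,185,170,4.3,1.8)
```

```text
t 16.0 pos [512.5 -90.8 227.7] yaw 0.2801 tilt(xaxis) [ 0.0046 -0.0027] ytilt -0.0038 F [ 0.16  0.2  -6.94] T [-0.03 -0.04 -0.03] w 0.293
t 16.05 pos [512.3 -90.7 227.4] yaw 0.2802 tilt(xaxis) [ 0.004  -0.0024] ytilt -0.0034 F [-1.17 -0.12 -7.67] T [ 0.03  0.04 -0.01] w 0.294
t 16.1 pos [512.2 -90.6 227.5] yaw 0.2802 tilt(xaxis) [ 0.0037 -0.0023] ytilt -0.0033 F [-0.56  0.17 -6.76] T [0.   0.02 0.08] w 0.293
```

View pics/z_w16.png

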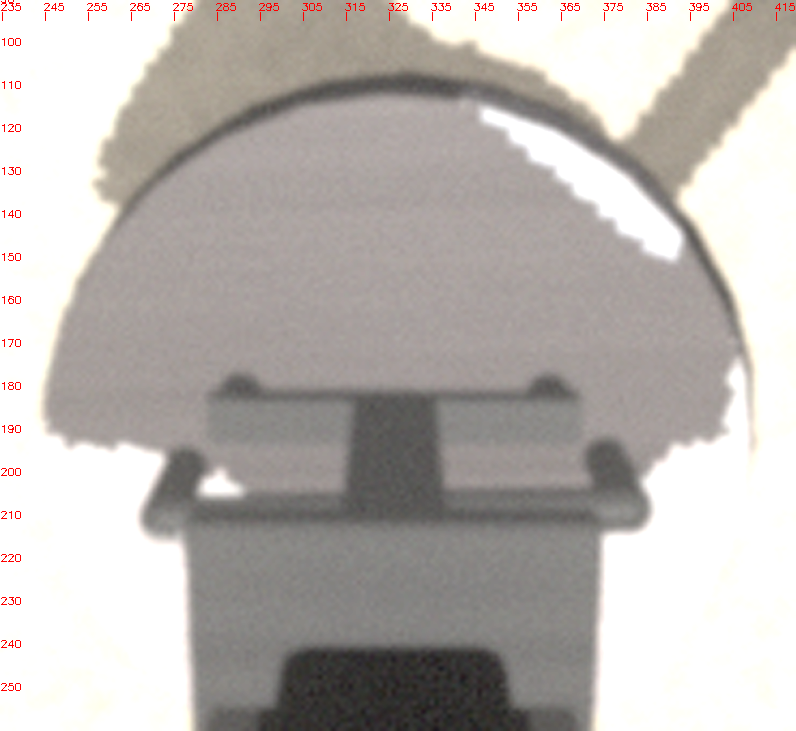

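Run:
```python
from lid2 import *
s=load('w16');p=lambda L:np.array([(235+a/4.3-.5,90+b/4.3-.5) for a,b in L])
lid=p([(44,410),(60,330),(90,270),(125,210),(205,143),(300,105),(390,94),(460,98),(530,120),(600,160),(650,200),(690,250),(725,320)])
ring=p([(135,195),(200,130),(250,103),(300,84),(400,72),(470,80),(530,95),(590,128),(650,178),(700,245),(740,325)])
o=observe();ztop=o['tool_pos'][2]-.1368
W=np.array([onz(s,u,v,ztop) for u,v in lid]);print('lid',ztop,fitc(W,.068),fitc(W))
for z in(.063,.07,.077):
    W=np.array([onz(s,u,v,z) for u,v in ring]);print('ring',z,fitc(W,.070),fitc(W))
rel(512.5,-90.3,.28)
```

```text
lid 0.09080248163378152 (array([ 0.51507423, -0.09068715]), np.float64(0.0006206254336761347)) (array([ 0.51315445, -0.09150925,  0.0663502 ]), np.float64(0.00028571510956087624))
ring 0.063 (array([ 0.51366514, -0.08981644]), np.float64(0.0007054927973425453)) (array([ 0.51659897, -0.0894415 ,  0.07253845]), np.float64(0.0004302808002000282))
ring 0.07 (array([ 0.51370408, -0.09009888]), np.float64(0.0004538432406632273)) (array([ 0.51463745, -0.09000641,  0.07080542]), np.float64(0.0004199798725926338))
ring 0.077 (array([ 0.51375383, -0.09050431]), np.float64(0.0004513764969481715)) (array([ 0.5126759 , -0.09057139,  0.06907236]), np.float64(0.00040968124050048743))
t 16.15 pos [512.3 -90.7 227.6] yaw 0.2801 tilt(xaxis) [ 0.0039 -0.0024] ytilt -0.0034 F [ 0.7  -1.08 -8.22] T [ 0.01  0.02 -0.01] w 0.289
target in lifter frame x,y mm: 0.3 0.3 fwd unit/mm 0.0384 0.0111
```

{"fn": "play_rows", "kwargs": {
  "targets": [
    [[-0.03, 0.02, -0.05], [0, 0, 0]],
    [[0, 0, -0.05], [0, 0, 0]],
    [[0, 0, -0.05], [0, 0, 0]]
  ]
}}

```text
t: 16.4
tool_pos: [0.5118, -0.0903, 0.2239]
eef_rot: [0.702, -0.1, 0.699, 0.097]
contact_force: [-0.4, -0.0, -6.2]
gripper_width: 0.295
```

Run:
```python
from h import *
st()
for i in range(3): snapshot('top');st()
```

```text
t 16.4 pos [511.8 -90.3 223.9] yaw 0.2802 tilt(xaxis) [ 0.0049 -0.0029] ytilt -0.0041 F [-0.44 -0.02 -6.25] T [-0.14  0.01  0.01] w 0.295
t 16.45 pos [511.8 -90.3 223.8] yaw 0.2802 tilt(xaxis) [ 0.0048 -0.0028] ytilt -0.004 F [-0.18  0.83 -4.16] T [0.07 0.06 0.01] w 0.294
t 16.5 pos [511.8 -90.3 223.9] yaw 0.2802 tilt(xaxis) [ 0.0047 -0.0028] ytilt -0.004 F [ 0.48  0.46 -6.48] T [ 0.01 -0.01  0.02] w 0.293
t 16.55 pos [511.8 -90.2 223.9] yaw 0.2801 tilt(xaxis) [ 0.0046 -0.0026] ytilt -0.0038 F [-0.29  0.43 -7.34] T [-0.02 -0.02  0.01] w 0.292
```

{"fn": "play_rows", "kwargs": {
  "targets": [
    [[0, 0, -0.05], [0, 0, 0]],
    [[0, 0, -0.05], [0, 0, 0]]
  ]
}}

```text
t: 16.72
tool_pos: [0.5123, -0.0904, 0.2222]
eef_rot: [0.702, -0.1, 0.698, 0.097]
contact_force: [0.5, 0.1, -2.4]
gripper_width: 0.292
```

Run:
```python
from h import *
st()
for i in range(3): snapshot('top');st()
snap('side','s17');snap('wrist','w17');zoom('s17',285,180,90,120,5,1.3);zoom('w17',235,90,185,170,4.3,1.8)
```

```text
t 16.72 pos [512.3 -90.4 222.2] yaw 0.2801 tilt(xaxis) [ 0.006  -0.0032] ytilt -0.0047 F [ 0.46  0.11 -2.35] T [ 0.02  0.01 -0.06] w 0.292
t 16.77 pos [512.4 -90.4 222.2] yaw 0.2801 tilt(xaxis) [ 0.0063 -0.0032] ytilt -0.0048 F [-0.32  0.54 -1.69] T [-0.    0.06 -0.01] w 0.297
t 16.82 pos [512.4 -90.5 222.3] yaw 0.2801 tilt(xaxis) [ 0.0064 -0.0033] ytilt -0.005 F [ 1.08 -0.13 -2.59] T [ 0.    0.04 -0.03] w 0.294
t 16.87 pos [512.4 -90.5 222.3] yaw 0.28 tilt(xaxis) [ 0.0064 -0.0033] ytilt -0.005 F [-0.03  0.44 -1.63] T [-0.01 -0.03 -0.04] w 0.295
```

View pics/z_s17.png

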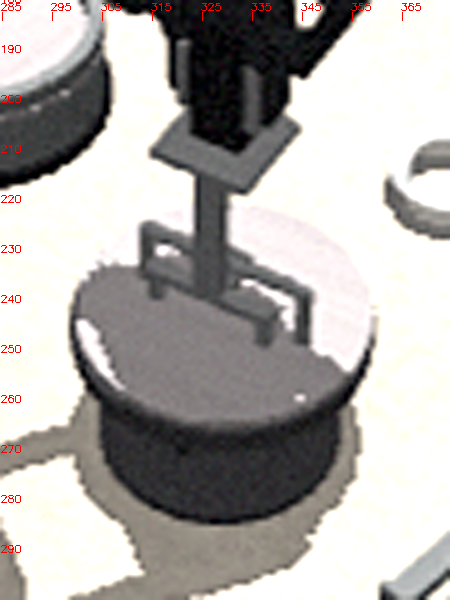

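View pics/z_w17.png

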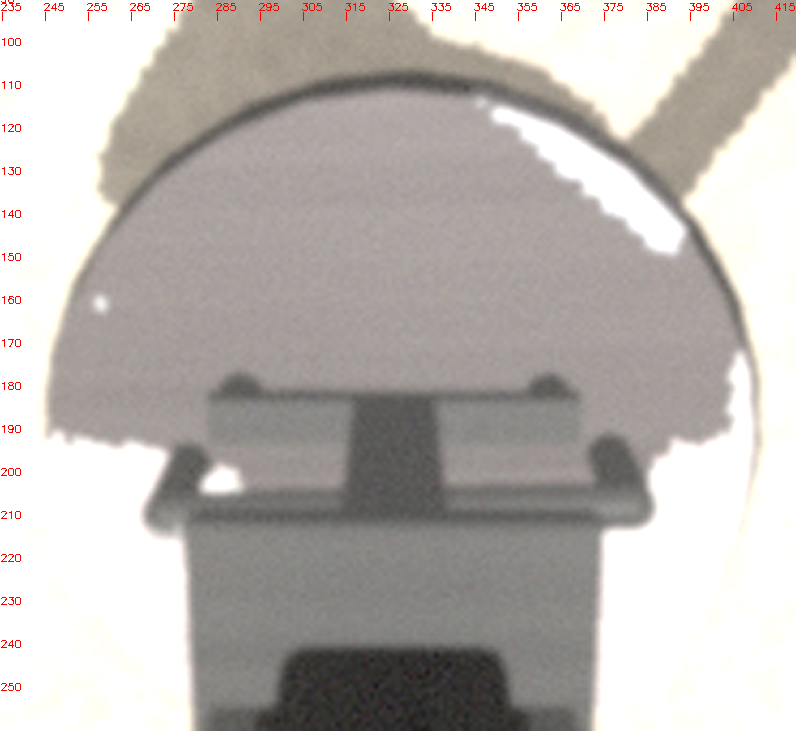

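{"fn": "play_rows", "kwargs": {
  "targets": [
    [[0, 0, -0.05], [0.01, 0.02, 0]],
    [[0, 0, -0.06], [0, 0, 0]],
    [[0, 0, -0.05], [0, 0, 0]]
  ]
}}

```text
t: 17.22
tool_pos: [0.5134, -0.0909, 0.219]
eef_rot: [0.702, -0.1, 0.698, 0.097]
contact_force: [0.0, -0.6, -1.5]
gripper_width: 0.29
```

Run:
```python
from h import *
st()
F=[]
for i in range(6): snapshot('top');F.append(observe()['contact_force'])
st();print(np.mean(F,0),np.std(F,0))
```

```text
t 17.22 pos [513.4 -90.9 219. ] yaw 0.2801 tilt(xaxis) [ 0.0069 -0.0034] ytilt -0.0052 F [ 0.04 -0.57 -1.49] T [ 0.02 -0.01 -0.02] w 0.29
t 17.52 pos [513.2 -90.8 218.9] yaw 0.2802 tilt(xaxis) [ 0.0064 -0.0031] ytilt -0.0048 F [-0.56 -0.12 -2.41] T [-0.01  0.01  0.03] w 0.295
[-0.03613729 -0.12770496 -2.29267879] [0.42854967 0.46318049 0.33009901]
```

{"fn": "play_rows", "kwargs": {
  "targets": [
    [[0, 0, -0.04], [0, 0.02, 0]],
    [[0, 0, -0.04], [0, 0.01, 0]]
  ]
}}

```text
t: 17.68
tool_pos: [0.5133, -0.0909, 0.2171]
eef_rot: [0.701, -0.1, 0.699, 0.097]
contact_force: [-0.3, -0.2, -2.2]
gripper_width: 0.294
```

```bash
cat >> h.py <<'E'
def ff(n=3):
    st();F=[];T=[]
    for i in range(n): snapshot('top');o=observe();F.append(o['contact_force']);T.append(o['ft_torque'])
    print('avg',np.mean(F,0).round(2),np.mean(T,0).round(3));st()
E
python3 -c "
from h import *
ff()"
```

```text
t 17.68 pos [513.3 -90.9 217.1] yaw 0.2801 tilt(xaxis) [ 0.0037 -0.0034] ytilt -0.0043 F [-0.31 -0.25 -2.19] T [-0.03 -0.03 -0.02] w 0.294
avg [ 0.19 -0.11 -2.36] [-0.022 -0.004  0.005]
t 17.83 pos [513.2 -90.8 217. ] yaw 0.2801 tilt(xaxis) [ 0.0034 -0.0032] ytilt -0.004 F [ 0.32  0.17 -2.47] T [-0.02  0.01 -0.02] w 0.298
```

{"fn": "play_rows", "kwargs": {
  "targets": [
    [[0, 0, -0.04], [0, 0, 0]]
  ]
}}

```text
t: 17.92
tool_pos: [0.5134, -0.0909, 0.2161]
eef_rot: [0.701, -0.1, 0.699, 0.097]
contact_force: [0.1, -0.3, -1.0]
gripper_width: 0.291
```

```bash
python3 -c "
from h import *
ff(2)"
```

```text
t 17.92 pos [513.4 -90.9 216.1] yaw 0.2802 tilt(xaxis) [ 0.0037 -0.0034] ytilt -0.0043 F [ 0.1  -0.27 -1.05] T [-0.01 -0.02  0.03] w 0.291
avg [ 0.26  0.41 -2.01] [-0.001 -0.014  0.021]
t 18.02 pos [513.2 -90.8 215.9] yaw 0.2801 tilt(xaxis) [ 0.0032 -0.0032] ytilt -0.004 F [-0.08  0.92 -1.98] T [ 0.01 -0.01 -0.01] w 0.294
```

{"fn": "play_rows", "kwargs": {
  "targets": [
    [[0, 0, -0.04], [0, 0, 0]]
  ]
}}

```text
t: 18.1
tool_pos: [0.5132, -0.0908, 0.215]
eef_rot: [0.701, -0.1, 0.699, 0.097]
contact_force: [0.1, 0.3, -1.4]
gripper_width: 0.292
```

```bash
python3 -c "
from h import *
ff(2)"
```

```text
t 18.1 pos [513.2 -90.8 215. ] yaw 0.2801 tilt(xaxis) [ 0.0033 -0.0032] ytilt -0.004 F [ 0.11  0.3  -1.42] T [ 0.05  0.03 -0.04] w 0.292
avg [-0.76 -0.21 -1.27] [ 0.025 -0.004 -0.003]
t 18.2 pos [513.2 -90.8 214.8] yaw 0.2801 tilt(xaxis) [ 0.0033 -0.0031] ytilt -0.0039 F [-0.82  0.5  -1.41] T [0.03 0.02 0.01] w 0.292
```

{"fn": "play_rows", "kwargs": {
  "targets": [
    [[0, 0, -0.06], [0, 0, 0]],
    [[0, 0, -0.06], [0, 0, 0]]
  ]
}}

```text
t: 18.37
tool_pos: [0.5137, -0.0908, 0.2136]
eef_rot: [0.702, -0.1, 0.699, 0.097]
contact_force: [-1.2, 1.8, 16.1]
gripper_width: 0.296
```

```bash
python3 -c "
from h import *
ff(2)"
```

```text
t 18.37 pos [513.7 -90.8 213.6] yaw 0.2801 tilt(xaxis) [ 0.0044 -0.0032] ytilt -0.0043 F [-1.22  1.79 16.09] T [0.5  0.93 0.  ] w 0.296
avg [-1.67  1.08  8.77] [0.297 0.673 0.023]
t 18.47 pos [513.5 -90.8 213.7] yaw 0.2802 tilt(xaxis) [ 0.0043 -0.0034] ytilt -0.0045 F [-1.83  1.27  8.76] T [0.3  0.66 0.04] w 0.293
```

{"fn": "play_rows", "kwargs": {
  "targets": [
    [[0, 0, -0.035], [0, 0, 0]]
  ]
}}

```text
t: 18.55
tool_pos: [0.5134, -0.0907, 0.2138]
eef_rot: [0.702, -0.1, 0.699, 0.097]
contact_force: [-0.6, -0.3, 2.0]
gripper_width: 0.29
```

Run:
```python
from h import *
F=[]
for i in range(6): F.append(observe()['contact_force'][2]+2.3);snapshot('top')
print(np.round(F,1));st()
```

```text
[4.3 9.  9.6 8.7 9.2 9.1]
t 18.85 pos [513.5 -90.8 213.7] yaw 0.2802 tilt(xaxis) [ 0.0045 -0.0035] ytilt -0.0046 F [-2.73  0.33  6.49] T [0.29 0.61 0.02] w 0.292
```

{"fn": "play_rows", "kwargs": {
  "targets": [
    [[0, 0, -0.039], [0, 0, 0]]
  ]
}}

```text
t: 18.93
tool_pos: [0.5135, -0.0908, 0.2137]
eef_rot: [0.702, -0.1, 0.699, 0.097]
contact_force: [-1.9, 1.0, 8.3]
gripper_width: 0.293
```

Run:
```python
from h import *
F=[]
for i in range(27): F.append(observe()['contact_force'][2]+2.3);snapshot('top')
print(np.round(F,1),np.mean(F[2:]));st()
```

```text
[10.6 10.5  9.7  9.1  9.3  9.4 10.   9.8  9.3  9.4  9.7  9.6 10.3  9.4
 10.4  9.7 10.2  9.6 10.1  9.  10.2  9.6  8.9  8.9  9.6 10.2 10. ] 9.66172095457247
t 20.28 pos [513.5 -90.7 213.7] yaw 0.2803 tilt(xaxis) [ 0.0047 -0.0036] ytilt -0.0048 F [-1.53  0.11  7.62] T [ 0.3   0.71 -0.  ] w 0.292
```

{"fn": "play_rows", "kwargs": {
  "targets": [
    [[0, 0, 0.05], [0, 0, 0]],
    [[0, 0, 0.06], [0, 0, 0]],
    [[0, 0, 0.02], [0, 0, 0]]
  ]
}}

```text
t: 20.53
tool_pos: [0.5135, -0.0908, 0.2169]
eef_rot: [0.702, -0.1, 0.699, 0.097]
contact_force: [-0.1, -0.6, -1.6]
gripper_width: 0.292
```

```bash
python3 -c "
from h import *
ff(3)"
```

```text
t 20.53 pos [513.5 -90.8 216.9] yaw 0.2804 tilt(xaxis) [ 0.0051 -0.004 ] ytilt -0.0052 F [-0.07 -0.58 -1.62] T [-0.01  0.    0.01] w 0.292
avg [ 0.16  0.06 -1.42] [ 0.038 -0.017  0.002]
t 20.68 pos [513.3 -90.7 216.6] yaw 0.2804 tilt(xaxis) [ 0.0044 -0.0037] ytilt -0.0048 F [ 0.04 -0.41 -1.29] T [ 0.05 -0.06  0.01] w 0.298
```

{"fn": "play_rows", "kwargs": {
  "targets": [
    [[0, 0, 0.03], [0, 0, 0]]
  ]
}}

```text
t: 20.77
tool_pos: [0.5132, -0.0907, 0.217]
eef_rot: [0.701, -0.1, 0.699, 0.097]
contact_force: [0.3, -0.3, -2.0]
gripper_width: 0.297
```

```bash
python3 -c "
from h import *
ff(4)
snap('side','s20');zoom('s20',285,180,90,120,5,1.3)"
```

```text
t 20.77 pos [513.2 -90.7 217. ] yaw 0.2803 tilt(xaxis) [ 0.0039 -0.0034] ytilt -0.0043 F [ 0.3  -0.32 -2.  ] T [-0.05  0.    0.  ] w 0.297
avg [-0.29  0.29 -2.25] [ 0.002 -0.022  0.016]
t 20.97 pos [513.3 -90.7 217.3] yaw 0.2803 tilt(xaxis) [ 0.0042 -0.0036] ytilt -0.0046 F [ 0.35  0.11 -2.47] T [-0.    0.01 -0.  ] w 0.293
```

View pics/z_s20.png

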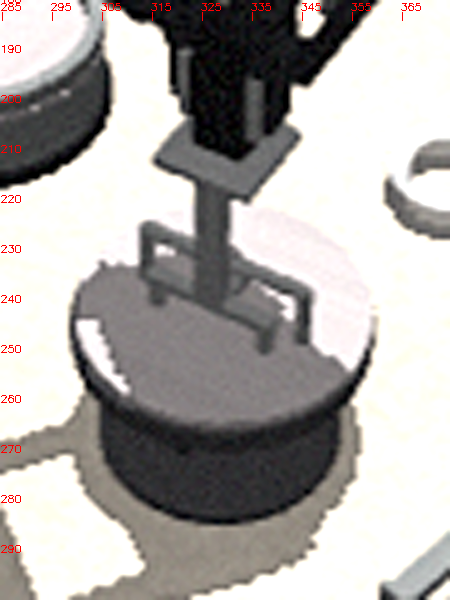

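{"fn": "play_rows", "kwargs": {
  "targets": [
    [[-0.12, -0.035, 0], [0, 0, 0]],
    [[-0.15, -0.045, 0], [0, 0, 0]]
  ]
}}

```text
t: 21.18
tool_pos: [0.5069, -0.0928, 0.2173]
eef_rot: [0.702, -0.101, 0.699, 0.097]
contact_force: [-0.3, -0.7, -2.8]
gripper_width: 0.288
```

```bash
python3 -c "
from h import *
ff(2)"
```

```text
t 21.18 pos [506.9 -92.8 217.3] yaw 0.2809 tilt(xaxis) [ 0.0051 -0.0039] ytilt -0.0051 F [-0.34 -0.68 -2.78] T [ 0.03 -0.09  0.03] w 0.288
avg [-0.89  0.11 -1.93] [-0.001  0.044 -0.012]
t 21.28 pos [506.1 -92.8 217.2] yaw 0.2803 tilt(xaxis) [ 0.0041 -0.0035] ytilt -0.0045 F [ 0.29  0.58 -2.4 ] T [-0.01 -0.01 -0.02] w 0.297
```

{"fn": "play_rows", "kwargs": {
  "targets": [
    [[-0.15, -0.045, 0], [0, 0, 0]],
    [[-0.2, -0.06, 0], [0, 0, 0]],
    [[-0.25, -0.07, 0], [0, 0, 0]]
  ]
}}

```text
t: 21.53
tool_pos: [0.4911, -0.0976, 0.2174]
eef_rot: [0.702, -0.101, 0.698, 0.097]
contact_force: [-1.3, 0.1, -2.4]
gripper_width: 0.29
```

```bash
python3 -c "
from h import *
ff(2)"
```

```text
t 21.53 pos [491.1 -97.6 217.4] yaw 0.2809 tilt(xaxis) [ 0.0058 -0.0041] ytilt -0.0055 F [-1.29  0.12 -2.4 ] T [ 0.06 -0.02 -0.03] w 0.29
avg [-1.13  0.31 -2.81] [-0.003  0.071 -0.038]
t 21.63 pos [489.8 -97.4 217.2] yaw 0.28 tilt(xaxis) [ 0.0036 -0.0033] ytilt -0.0042 F [-0.05  0.62 -2.44] T [-0.05  0.   -0.02] w 0.293
```

{"fn": "play_rows", "kwargs": {
  "targets": [
    [[-0.2, -0.06, 0], [0, 0, 0]],
    [[-0.3, -0.08, 0.02], [0, 0, 0]],
    [[-0.3, -0.08, 0.1], [0, 0, 0]],
    [[-0.2, -0.06, 0.4], [0, 0, 0]],
    [[-0.1, -0.03, 0.7], [0, 0, 0]],
    [[0, 0, 0.8], [0, 0, 0]],
    [[0, 0, 0.6], [0, 0, 0]],
    [[0, 0, 0.2], [0, 0, 0]]
  ]
}}

```text
t: 22.3
tool_pos: [0.4552, -0.1055, 0.2914]
eef_rot: [0.7, -0.098, 0.701, 0.098]
contact_force: [0.5, -1.0, -1.6]
gripper_width: 0.291
```

```bash
python3 -c "
from h import *
st();snap('side','s21');snap('wrist','w21');snap('top','t21');zoom('s21',280,180,95,120,5,1.3)"
```

```text
t 22.3 pos [ 455.2 -105.5  291.4] yaw 0.2784 tilt(xaxis) [-0.0017 -0.0009] ytilt -0.0004 F [ 0.52 -0.96 -1.63] T [ 0.01 -0.05 -0.02] w 0.291
```

View pics/z_s21.png

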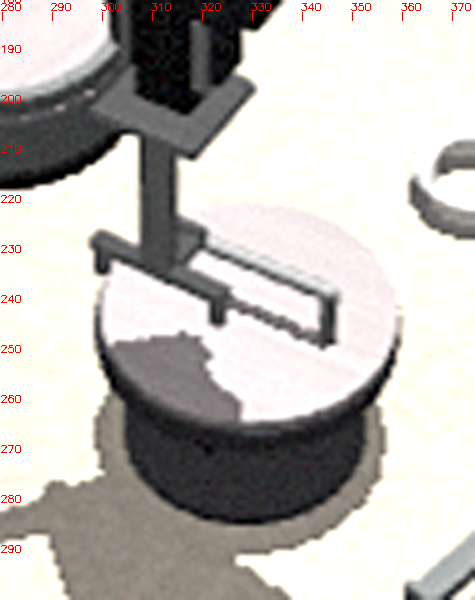

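View pics/w21.png

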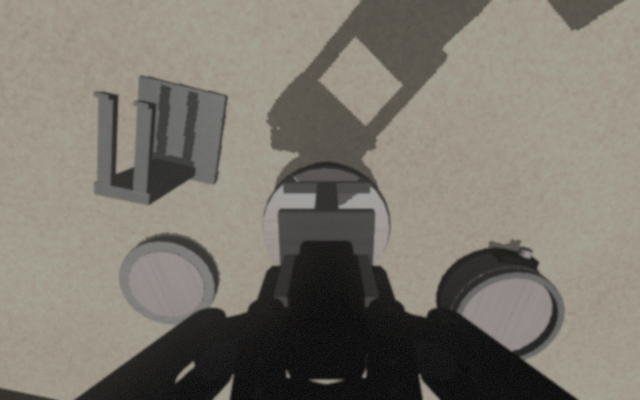

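{"fn": "play_rows", "kwargs": {
  "targets": [
    [[-0.4, -0.4, 0], [0, 0, -0.2]],
    [[-0.5, -0.8, 0], [0, 0, -0.25]],
    [[-0.5, -0.9, -0.1], [0, 0, -0.25]],
    [[-0.5, -0.9, -0.1], [0, 0, -0.25]],
    [[-0.4, -0.9, -0.1], [0, 0, -0.25]],
    [[-0.4, -0.9, -0.1], [0, 0, -0.25]],
    [[-0.3, -0.8, -0.1], [0, 0, -0.25]],
    [[-0.2, -0.6, -0.1], [0, 0, -0.2]],
    [[0, -0.4, 0], [0, 0, -0.1]],
    [[0, -0.2, 0], [0, 0, 0]]
  ]
}}

```text
t: 23.28
tool_pos: [0.3651, -0.2756, 0.2635]
eef_rot: [0.701, -0.016, 0.713, 0.029]
contact_force: [0.3, 0.3, -2.0]
gripper_width: 0.291
```

```bash
python3 -c "
from h import *
st();snapshot('top');rel(467.8,-287.3,.0603)"
```

```text
t 23.28 pos [ 365.1 -275.6  263.5] yaw 0.0637 tilt(xaxis) [-0.0174  0.0182] ytilt 0.0193 F [ 0.34  0.3  -1.97] T [-0.03 -0.09 -0.04] w 0.291
t 23.33 pos [ 365.2 -276.1  263.5] yaw 0.0642 tilt(xaxis) [-0.0176  0.0176] ytilt 0.0187 F [-0.17 -1.53 -1.96] T [-0.09  0.02  0.02] w 0.292
target in lifter frame x,y mm: 101.7 -17.4 fwd unit/mm 0.0399 0.0024
```

{"fn": "play_rows", "kwargs": {
  "targets": [
    [[0.2, -0.22, 0], [-0.07, -0.07, -0.02]],
    [[0.25, -0.25, -0.2], [-0.07, -0.07, -0.02]],
    [[0.15, -0.15, -0.5], [-0.05, -0.05, 0]],
    [[0, 0, -0.7], [0, 0, 0]],
    [[0, 0, -0.7], [0, 0, 0]],
    [[0, 0, -0.6], [0, 0, 0]],
    [[0, 0, -0.4], [0, 0, 0]],
    [[0, 0, -0.2], [0, 0, 0]],
    [[0, 0, -0.1], [0, 0, 0]]
  ]
}}

```text
t: 24.08
tool_pos: [0.3893, -0.2895, 0.1745]
eef_rot: [0.711, -0.028, 0.702, 0.022]
contact_force: [0.3, 0.9, -1.6]
gripper_width: 0.289
```

```bash
python3 -c "
from h import *
st();snapshot('top');snapshot('top');rel(467.8,-287.3,.0603);snap('side','s22');snap('wrist','w22')"
```

```text
t 24.08 pos [ 389.3 -289.5  174.5] yaw 0.0705 tilt(xaxis) [ 0.0124 -0.0081] ytilt -0.009 F [ 0.31  0.92 -1.62] T [-0.   -0.08  0.02] w 0.289
t 24.18 pos [ 389.2 -289.7  175. ] yaw 0.0702 tilt(xaxis) [ 0.0125 -0.0085] ytilt -0.0093 F [ 0.31  0.26 -1.77] T [-0.04 -0.03  0.01] w 0.294
target in lifter frame x,y mm: 78.6 -2.3 fwd unit/mm 0.0399 0.0024
```

View pics/s22.png

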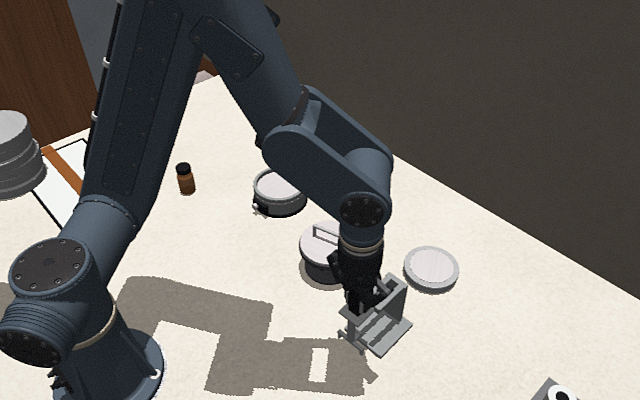

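View pics/w22.png

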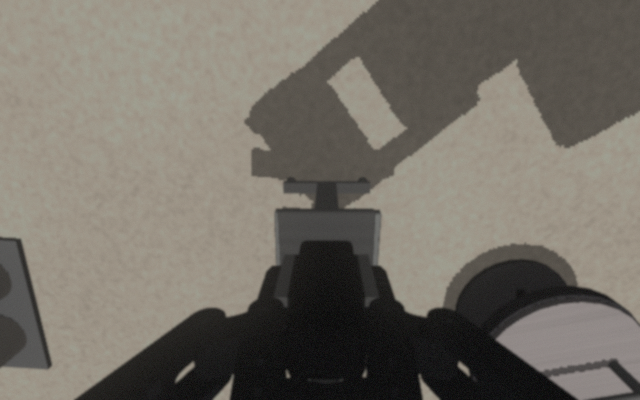

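{"fn": "play_rows", "kwargs": {
  "targets": [
    [[0, -0.05, 0], [0.03, 0.05, -0.05]],
    [[0, -0.04, -0.02], [0.02, 0.04, -0.04]],
    [[0, 0, 0], [0, 0, 0]]
  ]
}}

```text
t: 24.53
tool_pos: [0.3904, -0.294, 0.1773]
eef_rot: [0.709, -0.024, 0.705, 0.018]
contact_force: [-0.1, 0.3, -2.0]
gripper_width: 0.294
```

```bash
python3 -c "
from h import *
st();snapshot('top');snapshot('top');rel(467.8,-287.3,.0603)"
```

```text
t 24.53 pos [ 390.4 -294.   177.3] yaw 0.0595 tilt(xaxis) [ 0.0065 -0.0083] ytilt -0.0087 F [-0.05  0.29 -1.99] T [ 0.02 -0.01  0.03] w 0.294
t 24.63 pos [ 390.2 -293.8  177.2] yaw 0.0598 tilt(xaxis) [ 0.0065 -0.0081] ytilt -0.0085 F [ 0.43  0.11 -1.8 ] T [ 0.05  0.01 -0.01] w 0.294
target in lifter frame x,y mm: 77.8 1.8 fwd unit/mm 0.0399 0.0024
```

{"fn": "play_rows", "kwargs": {
  "targets": [
    [[0.2, 0.05, -0.03], [0.03, 0.02, 0]],
    [[0.3, 0.06, -0.03], [0.02, 0.01, 0]],
    [[0.3, 0.02, 0], [0, 0, 0]],
    [[0.2, 0.01, 0], [0, 0, 0]]
  ]
}}

```text
t: 24.97
tool_pos: [0.4165, -0.29, 0.176]
eef_rot: [0.708, -0.021, 0.706, 0.02]
contact_force: [-0.1, -0.1, -1.8]
gripper_width: 0.295
```

```bash
python3 -c "
from h import *
st();snapshot('top');snapshot('top');rel(467.8,-287.3,.0603)"
```

```text
t 24.97 pos [ 416.5 -290.   176. ] yaw 0.0576 tilt(xaxis) [ 0.0033 -0.0022] ytilt -0.0024 F [-0.12 -0.05 -1.8 ] T [-0.03  0.02 -0.03] w 0.295
t 25.07 pos [ 416.6 -290.1  176. ] yaw 0.0586 tilt(xaxis) [ 0.0035 -0.0026] ytilt -0.0028 F [ 0.3   0.73 -2.26] T [ 0.02 -0.02 -0.02] w 0.291
target in lifter frame x,y mm: 51.2 -0.3 fwd unit/mm 0.0399 0.0024
```

Aligned within 0.3 mm. Next is forward 51 mm at this height.

{"fn": "play_rows", "kwargs": {
  "targets": [
    [[0.25, 0.01, 0], [0, 0, 0.01]],
    [[0.4, 0.02, 0], [0, 0, 0]],
    [[0.4, 0.02, 0], [0, 0, 0]],
    [[0.35, 0.02, 0], [0, 0, 0]]
  ]
}}

```text
t: 25.4
tool_pos: [0.4531, -0.2873, 0.1755]
eef_rot: [0.707, -0.021, 0.706, 0.021]
contact_force: [-0.2, 0.3, -2.6]
gripper_width: 0.293
```

```bash
python3 -c "
from h import *
st();snapshot('top');snapshot('top');rel(467.8,-287.3,.0603)"
```

```text
t 25.4 pos [ 453.1 -287.3  175.5] yaw 0.0588 tilt(xaxis) [ 0.0012 -0.0006] ytilt -0.0007 F [-0.21  0.33 -2.6 ] T [-0.01 -0.06  0.  ] w 0.293
t 25.5 pos [ 453.9 -287.7  175.7] yaw 0.0602 tilt(xaxis) [ 0.0027 -0.0018] ytilt -0.002 F [ 0.14 -0.07 -2.2 ] T [-0.01  0.06  0.02] w 0.288
target in lifter frame x,y mm: 13.9 -0.4 fwd unit/mm 0.0399 0.0024
```

{"fn": "play_rows", "kwargs": {
  "targets": [
    [[0.25, 0, 0], [0, 0, 0]],
    [[0.25, 0, 0], [0, 0, 0]],
    [[0.08, 0, -0.1], [0, 0, 0]],
    [[0, 0, -0.2], [0, 0, 0]],
    [[0, 0, -0.15], [0, 0, 0]]
  ]
}}

```text
t: 25.92
tool_pos: [0.4703, -0.2876, 0.164]
eef_rot: [0.708, -0.023, 0.706, 0.021]
contact_force: [-0.3, 0.9, -2.2]
gripper_width: 0.292
```

```bash
python3 -c "
from h import *
st();snapshot('top');snapshot('top');rel(467.8,-287.3,.0603);snap('side','s23');zoom('s23',330,250,95,115,5,1.3)"
```

```text
t 25.92 pos [ 470.3 -287.6  164. ] yaw 0.0613 tilt(xaxis) [ 0.0027 -0.0025] ytilt -0.0027 F [-0.3   0.89 -2.22] T [ 0.08 -0.02  0.03] w 0.292
t 26.02 pos [ 469.6 -287.2  163.6] yaw 0.061 tilt(xaxis) [ 0.0012 -0.0011] ytilt -0.0012 F [-0.27  0.06 -2.97] T [-0.01  0.01 -0.01] w 0.291
target in lifter frame x,y mm: -1.8 0.0 fwd unit/mm 0.0399 0.0024
```

View pics/z_s23.png

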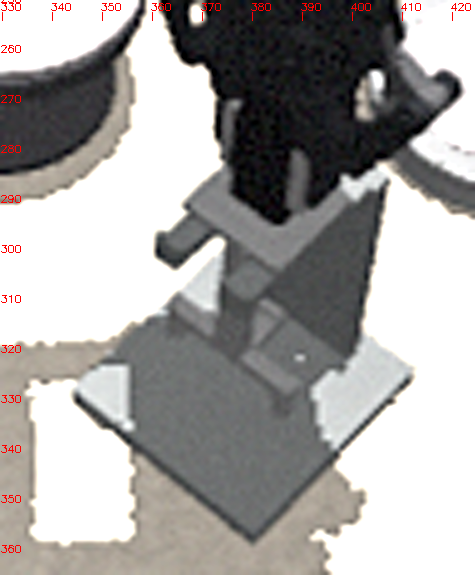

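{"fn": "play_rows", "kwargs": {
  "targets": [
    [[0, 0, -0.1], [0, 0, 0]],
    [[0, 0, -0.08], [0, 0, 0]],
    [[0, 0, -0.04], [0, 0, 0]]
  ]
}}

```text
t: 26.32
tool_pos: [0.4693, -0.2876, 0.1582]
eef_rot: [0.707, -0.022, 0.706, 0.021]
contact_force: [-0.6, 0.2, -2.0]
gripper_width: 0.29
```

```bash
python3 -c "
from h import *
ff(3)"
```

```text
t 26.32 pos [ 469.3 -287.6  158.2] yaw 0.0602 tilt(xaxis) [ 0.0016 -0.0016] ytilt -0.0017 F [-0.57  0.22 -2.01] T [-0.01 -0.02  0.  ] w 0.29
avg [-0.24 -0.01 -2.  ] [ 0.008 -0.001  0.024]
t 26.47 pos [ 469.4 -287.6  158.3] yaw 0.0603 tilt(xaxis) [ 0.0017 -0.0016] ytilt -0.0017 F [-0.79  0.74 -1.81] T [-0.02 -0.01  0.03] w 0.292
```

{"fn": "play_rows", "kwargs": {
  "targets": [
    [[0, 0, -0.04], [0, 0, 0]]
  ]
}}

```text
t: 26.55
tool_pos: [0.4695, -0.2877, 0.1578]
eef_rot: [0.708, -0.022, 0.706, 0.021]
contact_force: [-2.2, 2.0, 10.3]
gripper_width: 0.295
```

```bash
python3 -c "
from h import *
ff(3)"
```

```text
t 26.55 pos [ 469.5 -287.7  157.8] yaw 0.0602 tilt(xaxis) [ 0.0022 -0.002 ] ytilt -0.0021 F [-2.17  2.03 10.26] T [0.28 0.25 0.02] w 0.295
avg [-1.66  0.51  1.06] [ 0.059  0.068 -0.004]
t 26.7 pos [ 469.5 -287.7  157.8] yaw 0.0602 tilt(xaxis) [ 0.0022 -0.0022] ytilt -0.0023 F [-1.58  0.52  1.39] T [0.06 0.06 0.03] w 0.294
```

Seated on the prongs. I'll open, partly at first, and then rise.

{"fn": "play_rows", "kwargs": {
  "targets": [
    [[0, 0, 0], [0, 0, 0]],
    [[0, 0, 0], [0, 0, 0]],
    [[0, 0, 0], [0, 0, 0]],
    [[0, 0, 0], [0, 0, 0]],
    [[0, 0, 0], [0, 0, 0]]
  ],
  "grip": 85
}}

```text
t: 27.12
tool_pos: [0.4704, -0.2886, 0.1586]
eef_rot: [0.708, -0.023, 0.705, 0.02]
contact_force: [-0.1, 0.7, 0.3]
gripper_width: 0.973
```

```bash
python3 -c "
from h import *
ff(4);snap('wrist','w24')"
```

```text
t 27.12 pos [ 470.4 -288.6  158.6] yaw 0.0603 tilt(xaxis) [ 0.0047 -0.0045] ytilt -0.0048 F [-0.11  0.66  0.26] T [0.03 0.01 0.  ] w 0.973
avg [ 0.24  0.28 -0.21] [ 0.013  0.002 -0.011]
t 27.32 pos [ 470.3 -288.5  158.6] yaw 0.0604 tilt(xaxis) [ 0.0044 -0.0043] ytilt -0.0045 F [ 0.62 -0.28  0.39] T [ 0.05  0.01 -0.04] w 0.996
```

View pics/w24.png

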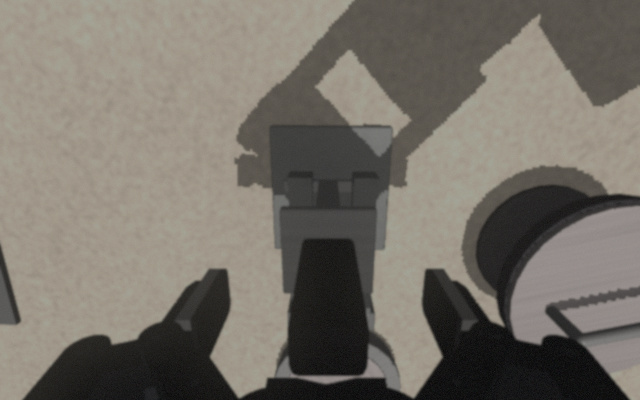

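The jaws are open and clear on both sides, and the lifter stands with its collar on the prongs. Next I'll rise straight up and move back for the last checks.

{"fn": "play_rows", "kwargs": {
  "targets": [
    [[0, 0.02, 0.3], [0, 0, 0]],
    [[0, 0, 0.6], [0, 0, 0]],
    [[0, 0, 0.9], [0, 0, 0]],
    [[0, 0, 1], [0, 0, 0]],
    [[0, 0, 1], [0, 0, 0]],
    [[-0.2, -0.3, 0.8], [0, 0, 0]],
    [[-0.4, -0.6, 0.5], [0, 0, 0]],
    [[-0.4, -0.6, 0.3], [0, 0, 0]],
    [[-0.3, -0.5, 0.1], [0, 0, 0]],
    [[-0.1, -0.2, 0], [0, 0, 0]]
  ]
}}

```text
t: 28.2
tool_pos: [0.4331, -0.3411, 0.3071]
eef_rot: [0.708, -0.025, 0.705, 0.021]
contact_force: [-0.1, -0.0, 0.5]
gripper_width: 0.994
```

```bash
python3 -c "
from h import *
ff(6);snap('wrist','w25');snap('side','s25');snap('top','t25');zoom('s25',290,200,135,160,3.7,1.3);zoom('t25',320,180,150,100,5,1.7)"
```

```text
t 28.2 pos [ 433.1 -341.1  307.1] yaw 0.0648 tilt(xaxis) [ 0.0039 -0.0046] ytilt -0.0049 F [-0.14 -0.03  0.5 ] T [ 0.01 -0.07 -0.03] w 0.994
avg [ 0.29 -0.08 -0.31] [-0.005 -0.013 -0.009]
t 28.5 pos [ 433.6 -338.3  304.5] yaw 0.0668 tilt(xaxis) [0.0011 0.0002] ytilt 0.0001 F [ 1.43  0.17 -0.58] T [ 0.01 -0.05  0.03] w 0.996
```

View pics/z_s25.png

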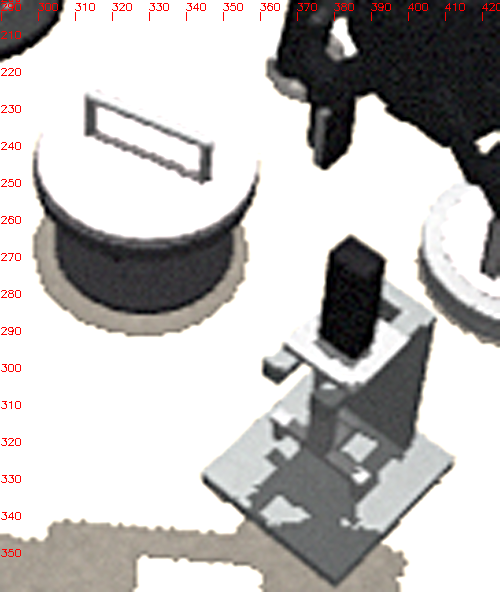

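View pics/z_t25.png

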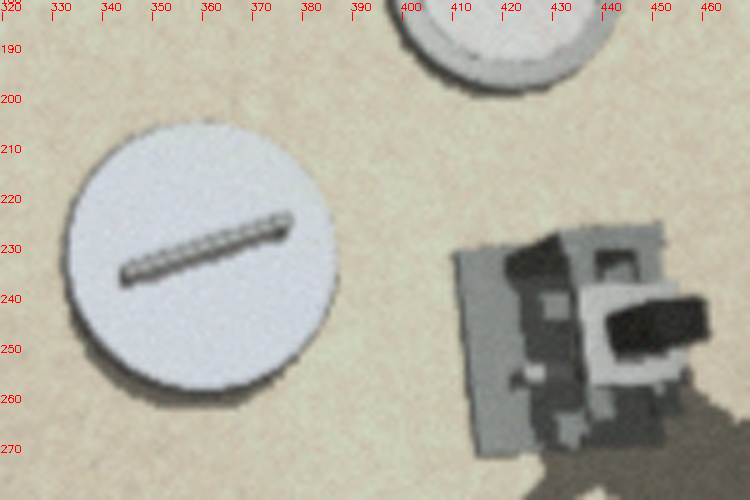

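View pics/s25.png

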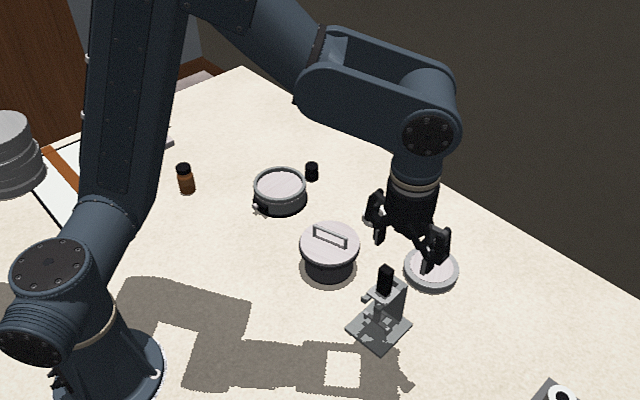

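Run:
```python
from lid2 import *
for z in (.075,.08,.085,.09,.095):
    print(z,'side',side('s25',z,(292,210,365,275))[0][0].round(4),'top',end=' ')
    t=load('t25');im=cv2.GaussianBlur(t['image'],(3,3),0).astype(int);g=im.sum(2)/3
    m=((im[:,:,0]-im[:,:,2]<8)&(g>85)).astype(np.uint8);k=np.zeros_like(m);k[195:262,325:395]=m[195:262,325:395]
    c=max(cv2.findContours(k,cv2.RETR_EXTERNAL,cv2.CHAIN_APPROX_NONE)[0],key=cv2.contourArea)
    P=cv2.convexHull(c)[:,0];W=np.array([onz(t,u,v,z) for u,v in P]);a,e=fitc(W);print(a.round(4),round(e,4))
```

```text
0.075 side [ 0.5189 -0.0824] top [ 0.5155 -0.092   0.0689] 0.001
0.08 side [ 0.5154 -0.0858] top [ 0.5149 -0.0915  0.0686] 0.001
0.085 side [ 0.512  -0.0892] top [ 0.5143 -0.091   0.0682] 0.001
0.09 side [ 0.5086 -0.0926] top [ 0.5137 -0.0906  0.0679] 0.001
0.095 side [ 0.5053 -0.0959] top [ 0.5131 -0.0901  0.0675] 0.001
```

```bash
python3 -c "
from h import *
print(hand_in())"
```

```text
the job is handed in; nothing more can be done
None
```

The lid is in the ring of the lid rest, bedded, and the lifter is hanging back in its holder. I handed the job in at about 29 s of the 72 s; it reports no verdict.

- **Lift:** I took the lifter over the upstands and hooked it under the loop, within about 1 mm sideways of the middle by the wrist picture. The lid (about 0.5 kg by force) came off level.
- **Lowering:** The lid's weight came off the hook as the flange reached the ring.
- **Bedding:** I pressed with the two legs at a mean of 9.7 N (readings 8.9 to 10.6 N) for 1.35 s, down on the stop. Just before, when the stop was met, one reading showed about 18.4 N, below 20 N but close. Force is only sampled, so a slightly higher moment cannot be ruled out.
- **Return:** I unhooked without catching the loop and set the collar plate on the prongs. One reading at the touch showed about 12.6 N.
- **Last checks:**
    - Two views put the lid's top at about 85 to 87 mm. That fits the flange lying on the ring top at about 79 mm; a plug caught on the ring would stand near 94 mm.
    - The lid's centre agreed with the ring's within about 1.5 mm.
    - The lifter hangs upright about where it was, roughly 2 mm farther onto the prongs. The gripper is open and touching nothing.
    - The other things look unmoved by eye; I did not measure them.
- **Disagreement:** The side camera's lid and ring centres differed from the other views by 2 to 3 mm. I relied on the wrist view and the forces instead.

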